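# Change the blade cassette of a pastry slicer and rack the spares

### The arm

A 7-joint arm with a two-finger parallel gripper is mounted at the origin on the work surface. World frame = base frame: x ahead of the robot, y to its left, z up, the work surface at z = 0. Lengths are in m, angles in degrees, forces in N, time in s.
With the tool pointing down it reaches from about 0.4 to 0.85 m from the base axis. Payload 4.5 kg.
Tool frame: the origin (TCP) lies between the finger pads; the fingertips stand 14 mm ahead of it and the grasp point (between the pads) lies 5 mm behind it; z points along the fingers, y is the line along which they close (so a half turn about z gives the same grasp; the last joint's range is limited). The gripper opens to 88 mm and grips with 3 to 60 N. Pads are 18 mm wide; open, the fingers measure 123 mm over their backs; the gripper's body (75 mm by 187 mm) begins 45 mm behind the grasp point.
Start: joints at [-63.438, 39.483, -11.15, 89.685, 9.013, 51.709, -12.324], TCP at [0.26, 0.568, 0.253] pointing down, gripper open.
Joint ranges: [-172.22, 172.22], [-26.19, 119.32], [-84.43, 86.54], [7.71, 146.69], [-57.33, 237.33], [2.42, 119.75], [-152.13, 152.13]. Speed limits (degrees/s): [147.25, 147.25, 180, 180, 180, 180, 180].

### API

Orientations are given as [roll, pitch, yaw] about the fixed x, y, z axes, in that order (R = Rz(yaw) Ry(pitch) Rx(roll)).
In Python, from plant import sensors, grab_frame, ctrl gives the robot as it stands.
- The arm moves only by the shell command python3 -m jog 'ROWS' [FORCE]. ROWS is JSON, a list of rows, each a list of 3 entries, a list of its own where there are three numbers: the shift along the tool's x, y, z in m, then the turn, a rotation vector about the tool's x, y, z in degrees, then the opening, from 0 (shut) to 1 (fully open). A call has 1 to 12 rows; each row is the pose to reach, as a shift and turn from the pose commanded when the call began, along the tool's axes at that moment; what a row does not reach only later rows make up. A row lasts 1/12 s, in which the tool goes at most 41.7 mm and 7.16 degrees, less where a joint would pass 70% of its speed; a pose out of reach is approached as far as the arm can. A call with a gripper value outside its range is refused whole. The fingers move at their own pace and stop on an object; FORCE is the grip in N (left out, the last holds). Time passes only in rows, so rows that repeat a pose let the fingers close. It gives the time, the measured TCP pose, the force, the opening and the grip force at its end, in the units of the state.
- sensors.get_state(): the state, without advancing time (a new reading comes with each control period).
- grab_frame(name): name is "scene" or "top" or "wrist"; returns a dict with "img" (400x640x3 uint8, red, green, blue), "mtx" (3x3 intrinsics, pixels), "extrinsics" (4x4, takes a point from camera to world coordinates). Camera axes: x right, y down, z forward; pixel columns grow to the right and rows downward; lengths in m; the calibration is good to about 2 mm. A picture is of the moment at which its call begins. There is no depth.
- ctrl.job_done(): hands the job in; it is judged then, once.
The state is a dict: "t": time; "joint_pos": joint angles; "dq": joint speeds; "joint_efforts": joint torques, N m; "ee_pos": TCP position; "eef_rot": TCP orientation; "contact_force": force on the tool from outside, world axes, zero at the start; "torque": the same for the moment, N m; "opening": finger opening in m; "grasp_force": force on a finger pad.
Only numpy, scipy, OpenCV 4.12 (cv2) and the standard library are available. Lean on these libraries where they do the work, as an engineer would, in place of code of your own. Each camera call takes 0.05 s, during which the arm holds its last target. There are 200 camera calls.

### The job

Change the pastry slicer over from the red blade cassette to the blue one: swing both yellow-barred ejector levers fully outward so that they, not the gripper, pry the red cassette up, lift it out and stand it in the drying rack, then set the blue cassette in its place and swing both levers fully inward so that it is locked down level on its seat. Every grey cassette lying on the bench goes into the drying rack too; in the rack each cassette stands upright on its foot in a lane of its own, grip tab up. Leave the other things on the bench where they are.

Things in the scene. Friction and masses are not known exactly. Their poses are not given: they have to be found in the camera images.
- slicer: Fixed aluminium bench slicer for pastry rolls, base 290 x 190 mm. Origin on the bench under the middle of the cassette seat; x square to the seated cassette and away from the robot, y along the seat to the left. At each end (y = +77, -77 mm) a tower with an ejector lever. The white pusher behind (x over 90 mm, 132 mm high) stays as it is.
- slicer_seat (a point): Middle of the seat, 45 mm above the bench; axes as the slicer's. A seated cassette's origin lies here, its y along the slicer's y, either way round. The seat is the floor of a trough 35 mm wide (2.5 mm clear each side of a cassette's foot, 4 mm endways) with walls up to 79 mm above the bench and flared lips to 90 mm.
- lever_left (a joint): Ejector lever, hinge at slicer y = +77 mm, 83 mm above the bench, axis along slicer x. 0 = fully in (upright, locked), grows outward (top goes to +y) to a stop at 0.95. Stiff: 4.5 N at its bar, stays where left. Its fork grips the cassette's pin: outward it lifts the cassette 28 mm and frees it, inward it lowers and holds it. Pulling on the cassette does not work it.
- lever_right (a joint): The same lever, mirrored, hinge at slicer y = -77 mm; grows outward, its top going to -y. A cassette goes in or out from above only with both levers fully out; let down then, it rests upright on the two forks, 28 mm above the seat, and comes down as the levers are swung in, one after the other.
- lever_left_bar (a point): Middle of the left lever's yellow finger bar: a round bar 18 mm thick, 44 mm long along slicer x, 80 mm from the hinge. With the lever in, it is 163 mm above the bench, 23 mm higher than a seated cassette's top bar, with 48 mm clear between it and the cassette's tab.
- lever_right_bar (a point): Middle of the right lever's yellow finger bar, mirrored.
- cassette_red: Blade cassette, red bars, 0.26 kg, at first seated in the slicer. Frame 130 long (y), 104 above z = 55, x 95 high (z) x 12 mm; foot bar (76 long) and top bar (100 long) 30 mm thick (x), 16 high. Origin: middle of the foot's underside. Grip tab mid-top, same colour: 40 wide (y), 16 thick, z 95 to 129 mm. Pins 10 mm thick, 30 mm over all along x, at y +-57, z 38 mm. Both faces alike.
- cassette_blue: Blade cassette with blue bars and 11 blades, at first lying flat on the bench (origin 15 mm up), foot roughly towards the robot, tab away from it. Same shape as cassette_red: see there.
- rack: Fixed steel drying rack, base 215 x 150 mm, floor 10 mm above the bench. Origin under its middle, x across the lanes and away from the robot, y along them. Five wire loops (6 mm thick, 86 mm wide, up to 93 mm above the bench) at x = -96, -48, 0, 48, 96 mm make four lanes 42 mm wide, centres at x = -72, -24, 24, 72. A racked cassette's y lies along the lane.
- spare_a: Washed spare cassette with grey bars and 9 blades, at first lying flat on the bench (origin 15 mm up), foot roughly towards the robot, tab away from it; may be absent. Same shape as cassette_red: see there.
- spare_b: Washed spare cassette with grey bars and 9 blades, at first lying flat on the bench (origin 15 mm up), foot roughly towards the robot, tab away from it; may be absent. Same shape as cassette_red: see there.
- spare_c: Washed spare cassette with grey bars and 9 blades, at first lying flat on the bench (origin 15 mm up), foot roughly towards the robot, tab away from it; may be absent. Same shape as cassette_red: see there.
- sugar_jar: Glass jar with white lid, 60 mm wide, 85 mm high. Origin under its middle. Leave alone.
- palmier_a: Golden double-spiral pastry, about 55 x 95 x 18 mm. Origin under its middle. Leave alone.
- palmier_b: Another such pastry. Leave alone.
- pastry_brush: Pastry brush, about 180 mm, lying. Leave alone.
- bench_scraper: Steel bench scraper with wooden grip, 110 x 130 mm, lying. Leave alone.
- ramekin: Small white bowl, 80 mm wide, 45 mm high. Leave alone.

How it is judged (in metres and radians):
On the way, in this order (a step that is already met when the one before it is completed fails the run):
1. both levers swung out, the red cassette pried up in its seat by them and not held by the gripper (value of joint each of lever_left, lever_right above 0.75 rad and z of cassette_red in the frame of slicer_seat above 0.012 m and horizontal distance between cassette_red and slicer_seat below 0.02 m and contact force between the fingers and cassette_red below 0.5 N), for 0.2 s.
2. the blue cassette down on the seat with both levers swung in (horizontal distance between cassette_blue and slicer_seat below 0.007 m and z of cassette_blue in the frame of slicer_seat between -0.004 and 0.004 m and angle between cassette_blue's own z axis and vertical below 0.08 rad and angle between the y axis of cassette_blue and the y axis of slicer_seat, either way round below 0.12 rad and value of joint each of lever_left, lever_right below 0.1 rad), for 0.2 s.
At the end, for the whole second after the job is handed in: The blue cassette is on the seat (within 7 mm sideways, 4 mm in height, 0.08 rad of upright), both levers are within 0.1 rad of fully in; the red and all grey cassettes stand in rack lanes, foot on the floor, within 30 mm of the lane's middle lengthways and 0.15 rad of upright, at rest (all of step 2 and linear speed of each of cassette_blue, cassette_red, spare_a, spare_b, spare_c below 0.02 m/s and x of cassette_red in the frame of rack between -0.088 and 0.088 m and y of cassette_red in the frame of rack between -0.03 and 0.03 m and z of cassette_red in the frame of rack between 0.005 and 0.016 m and angle between each of cassette_red, spare_a, spare_b, spare_c's own z axis and vertical below 0.15 rad and x of spare_a in the frame of rack between -0.088 and 0.088 m and y of spare_a in the frame of rack between -0.03 and 0.03 m and z of spare_a in the frame of rack between 0.005 and 0.016 m and x of spare_b in the frame of rack between -0.088 and 0.088 m and y of spare_b in the frame of rack between -0.03 and 0.03 m and z of spare_b in the frame of rack between 0.005 and 0.016 m and x of spare_c in the frame of rack between -0.088 and 0.088 m and y of spare_c in the frame of rack between -0.03 and 0.03 m and z of spare_c in the frame of rack between 0.005 and 0.016 m); the robot touches nothing.
It fails at once if one of the other things on the bench shifted by more than 50 mm (distance of any of sugar_jar, palmier_a, palmier_b, pastry_brush, bench_scraper, ramekin from where it was at the start of the episode above 0.05 m).
It fails at once if the red cassette pulled up by the gripper while a lever still holds it (contact force between the fingers and cassette_red above 8 N and horizontal distance between cassette_red and slicer_seat below 0.03 m and z of cassette_red in the frame of slicer_seat between 0.006 and 0.03 m and value of joint any of lever_left, lever_right below 0.5 rad).
Of spare_a, spare_b, spare_c only 1 to 3 are there at a start; the rules pass over those that are not, and their reading is None.
At some moment in a run one of cassette_blue, spare_a, spare_b, spare_c may be knocked a few centimetres aside while the robot is not near it.
It also fails if it takes over 210 s, if anything falls off the work surface, if the arm or the gripper's body presses on something with over 40 N, if the wrist force passes 120 N, or if a joint passes its speed limit or range.

## Working session

There is one attempt and no reset: what is moved stays moved. The work goes in short steps, Python scripts to look and compute and a shell command to move; the robot and the scene stay as the last step left them, time stands still between calls to the robot, and variables do not carry over. Pictures are saved under pics/ and viewed, at most 14 in all, crops included, and the job is handed in when it is done.

```bash
ls; mkdir -p pics
python3 - <<'E'
from plant import sensors, grab_frame
import cv2
print(sensors.get_state())
for n in ("scene","top"):
    f=grab_frame(n); cv2.imwrite(f"pics/{n}0.png",f["img"][:,:,::-1]); print(f["mtx"].tolist(),f["extrinsics"].round(4).tolist())
E
```

```text
pics
{'t': 0.0, 'joint_pos': array([-63.43781429,  39.53425958, -11.14425995,  89.74574334,
         9.01270227,  51.70987697, -12.3252075 ]), 'dq': array([ 0.0129578 , -0.07149783,  0.03053902,  0.02301518,  0.02489616,
        0.01397926, -0.10002048]), 'joint_efforts': array([ 1.07655669e-04, -5.27546203e+01, -1.26692399e+00, -1.53429937e+01,
       -5.26827865e-02,  6.49723137e-03,  1.51770973e-04]), 'ee_pos': array([0.26022033, 0.56756898, 0.25189399]), 'eef_rot': array([-1.79892307e+02,  8.26234702e-03,  1.55378081e+02]), 'contact_force': array([-0.60854059, -0.12686089,  0.16826122]), 'torque': array([ 0.04392286, -0.02727799,  0.00323925]), 'grasp_force': 0.0, 'opening': 0.08810747666519833}
[[390.87991312264677, 0.0, 318.3578934710472], [0.0, 390.87991312264677, 203.42575208958675], [0.0, 0.0, 1.0]] [[-0.2184, 0.8367, -0.5023, 1.1055], [0.9759, 0.1875, -0.1119, 0.0528], [0.0005, -0.5146, -0.8574, 1.1446], [0.0, 0.0, 0.0, 1.0]]
[[396.5034379625723, 0.0, 318.88663740511026], [0.0, 396.5034379625723, 205.73826903674615], [0.0, 0.0, 1.0]] [[-0.0191, -0.9837, 0.1787, 0.2785], [-0.9998, 0.0199, 0.0027, -0.0703], [-0.0062, -0.1786, -0.9839, 1.2232], [0.0, 0.0, 0.0, 1.0]]
```

Run:
```python
import cv2
for n in ("scene","top"):
    i=cv2.imread(f"pics/{n}0.png"); cv2.imwrite(f"pics/{n}0b.png",cv2.resize(i,(800,500),interpolation=cv2.INTER_CUBIC))
```

```text
(no output)
```

View pics/top0.png

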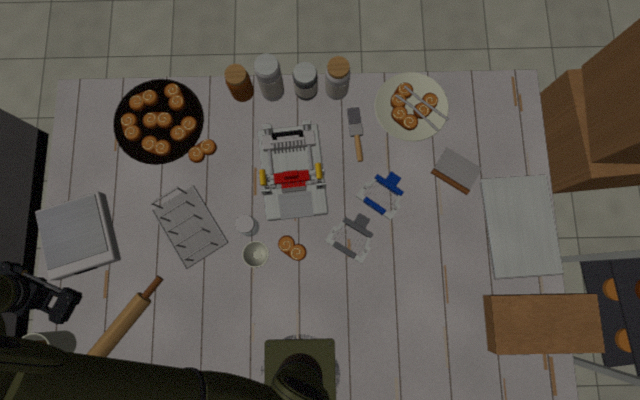

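View pics/scene0.png

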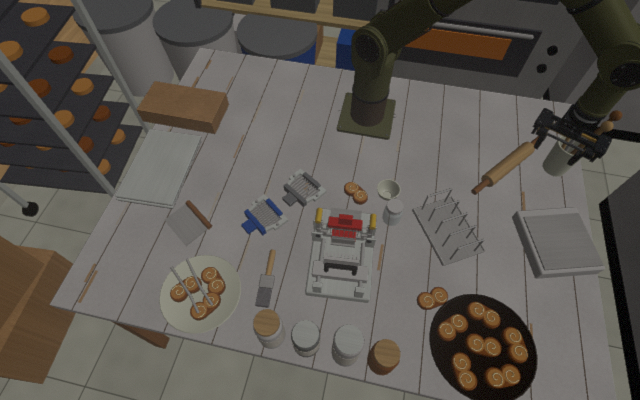

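Top: slicer around (292,180) with red at (292,180), yellow bars at (263,177),(319,171); rack (190,226); blue (380,195), one grey spare (350,238). I'll enlarge the top view.

Run:
```python
import cv2
i=cv2.imread("pics/top0.png"); 
cv2.imwrite("pics/c1.png",cv2.resize(i[115:275,145:245],(500,800))[:600] if 0 else cv2.resize(i[175:275,145:265],None,fx=6,fy=6,interpolation=cv2.INTER_CUBIC))
cv2.imwrite("pics/c2.png",cv2.resize(i[160:270,315:415],None,fx=5.4,fy=5.4,interpolation=cv2.INTER_CUBIC))
cv2.imwrite("pics/c3.png",cv2.resize(i[115:225,245:340],None,fx=5.4,fy=5.4,interpolation=cv2.INTER_CUBIC))
```

```text
(no output)
```

View pics/c1.png

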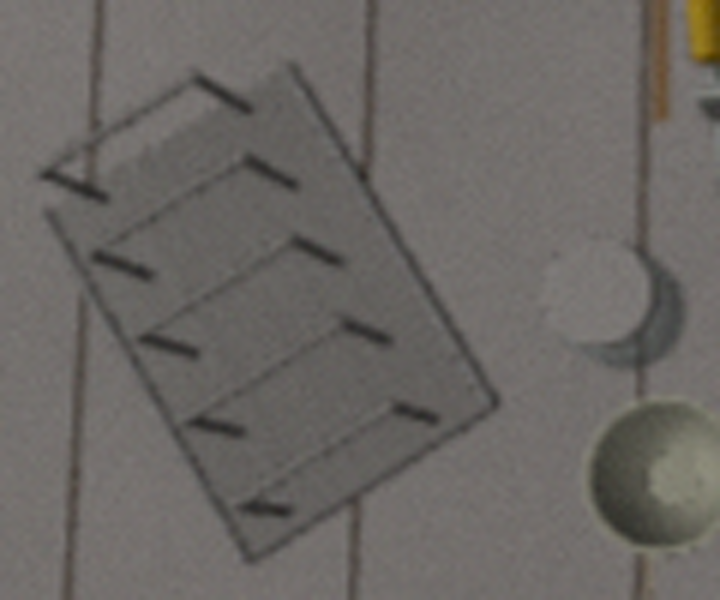

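View pics/c2.png

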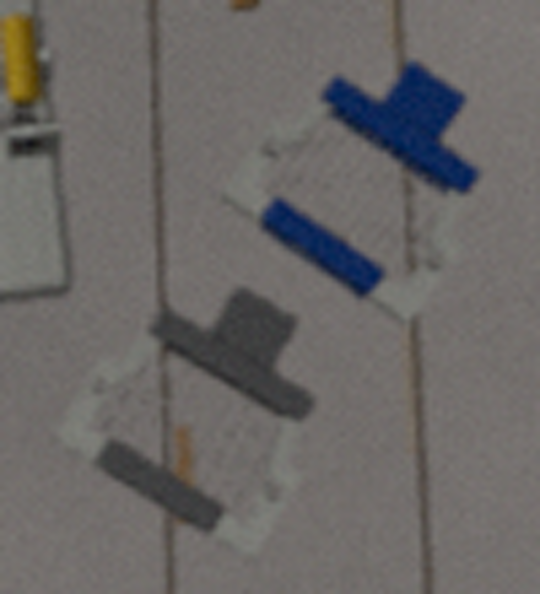

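View pics/c3.png

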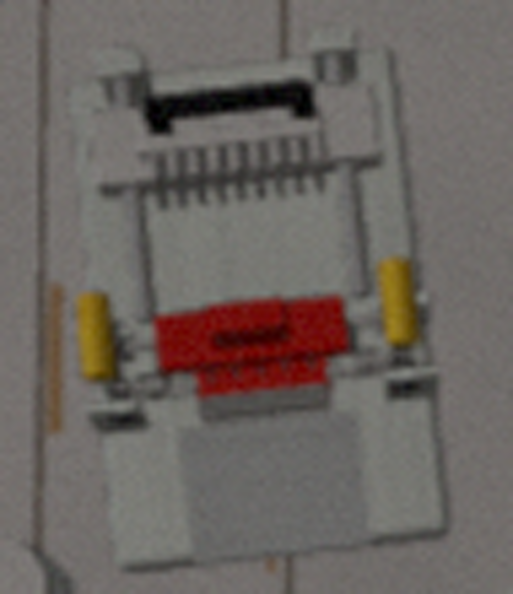

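Rack corners (c1), cassettes' bar and tab corners (c2) and yellow bar centres (c3: left (96,336), right (398,302)) are readable. Fitting poses.

```bash
cat > h.py <<'E'
import numpy as np, cv2
from scipy.optimize import least_squares
from scipy.spatial.transform import Rotation as Ro
from plant import sensors, grab_frame
def proj(P,f):
    T=np.linalg.inv(f["extrinsics"]); c=np.atleast_2d(P)@T[:3,:3].T+T[:3,3]
    p=c@f["mtx"].T; return p[:,:2]/p[:,2:]
def fit(f,loc,px,g):
    """loc: planar (x,y) + height; returns x,y,yaw(deg), rms px"""
    loc=np.array(loc,float);px=np.array(px,float)
    def W(p):
        c,s=np.cos(p[2]),np.sin(p[2]); return np.c_[p[0]+c*loc[:,0]-s*loc[:,1],p[1]+s*loc[:,0]+c*loc[:,1],loc[:,2]]
    r=least_squares(lambda p:(proj(W(p),f)-px).ravel(),g)
    return r.x[0],r.x[1],np.degrees(r.x[2]),np.sqrt(np.mean(r.fun**2))
def tool(yaw,tilt=0,roll=0):
    """tool pointing down, tool x at yaw (deg) in world, then tilt about tool y, roll about tool x"""
    return Ro.from_euler('xyz',[180,0,yaw],degrees=True)*Ro.from_euler('YX',[tilt,roll],degrees=True)
def delta(p,R):
    s=sensors.get_state(); C=Ro.from_euler('xyz',s["eef_rot"],degrees=True)
    print("t",round(s["t"],2),"at",s["ee_pos"].round(4),s["eef_rot"].round(1),"F",s["contact_force"].round(1),"open",round(s["opening"],4),"g",round(s["grasp_force"],1))
    print("shift",C.inv().apply(np.array(p)-s["ee_pos"]).round(4),"turn",(C.inv()*R).as_rotvec(degrees=True).round(1),"joints",s["joint_pos"].round(0))
# lying cassette points: local x = cassette z (foot->tab), local y = lateral left, height
CAS=[(.129,.02,.023),(.129,-.02,.023),(.095,.05,.03),(.079,.05,.03),(.095,-.05,.03),(.079,-.05,.03),(.016,.038,.03),(0,.038,.03),(.016,-.038,.03),(0,-.038,.03)]
E
python3 - <<'E'
from h import *
f=grab_frame("top"); A=np.array
sc=lambda l,o,k:A(l)/k+A(o)-.0
L=[(.0,.077,.163),(0,-.077,.163)]
print("slicer",fit(f,L,sc([(96,336),(398,302)],(245,115),5.4),[.6,0,0]))
R=[(.1075,-.075,.01),(-.1075,-.075,.01),(-.1075,.075,.01),(.1075,.075,.01)]
print("rack",fit(f,R,sc([(292,65),(497,403),(252,560),(47,210)],(145,175),6),[.45,.35,.5]))
W=[(x,y,.09) for x in(-.096,-.048,0,.048,.096) for y in(-.04,.04)]
print("rackW",fit(f,W,sc([(397,407),(245,507),(345,322),(193,423),(297,240),(143,340),(248,160),(95,256),(197,76),(45,174)],(145,175),6),[.45,.35,.5]))
b=[(412,62),(467,100),(340,76),(324,98),(482,176),(468,192),(278,198),(262,220),(384,272),(368,295)]
g=[(240,288),(298,320),(168,308),(150,330),(316,403),(300,420),(113,440),(97,460),(224,512),(210,532)]
print("blue",fit(f,CAS,sc(b,(315,160),5.4),[.5,-.2,0]))
print("grey",fit(f,CAS,sc(g,(315,160),5.4),[.4,-.15,0]))
i=cv2.imread("pics/scene0.png"); cv2.imwrite("pics/c4.png",cv2.resize(i[195:305,300:390],None,fx=5.4,fy=5.4,interpolation=cv2.INTER_CUBIC))
E
```

```text
slicer (np.float64(0.5614442235408232), np.float64(0.008503649746963281), np.float64(5.444588893416285), np.float64(0.14655166470255254))
rack (np.float64(0.4430723109601828), np.float64(0.33143429550863374), np.float64(31.851147925122255), np.float64(0.7050408295693894))
rackW (np.float64(0.4410640840352223), np.float64(0.32998362425451105), np.float64(32.49146176967524), np.float64(0.7076652686753738))
blue (np.float64(0.4860762507884119), np.float64(-0.23334520690135246), np.float64(-37.022027167687995), np.float64(0.37801041611196196))
grey (np.float64(0.3525185873609934), np.float64(-0.1372690131961044), np.float64(-32.98717264922978), np.float64(0.4619443123398495))
```

View pics/c4.png

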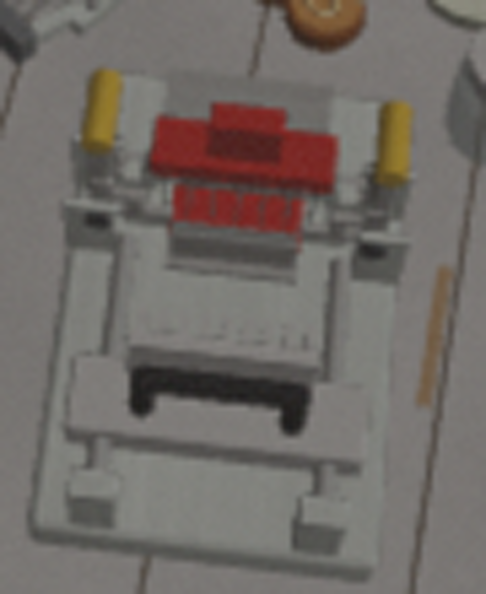

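Run:
```python
from h import *
f=grab_frame("scene"); S=Ro.from_euler('z',5.44,degrees=True); O=np.array([.5614,.0085,0])
for y in(.077,-.077): print(proj(O+S.apply([0,y,.163]),f))
print("seen",397/5.4+300,142/5.4+195,102/5.4+300,110/5.4+195)
p=O+S.apply([0,.077,.263]);print(p)
delta(p,tool(185.4))
```

```text
[[371.46094565 220.89980305]]
[[317.90004004 215.00315661]]
seen 373.51851851851853 221.2962962962963 318.8888888888889 215.37037037037038
[0.55410014 0.08515319 0.263     ]
t 0.2 at [0.2603 0.5678 0.2522] [-179.9    0.   155.4] F [-0.6  0.5  0.2] open 0.0879 g 0.0
shift [-0.4682 -0.3164 -0.0104] turn [ -0.1  -0.  -30. ] joints [-63.  40. -11.  90.   9.  52. -12.]
```

```bash
python3 -m jog '[[[-0.12,-0.08,-0.01],[0,0,-7],0.6],[[-0.466,-0.315,-0.01],[0,0,-30],0.6],[[-0.466,-0.315,-0.01],[0,0,-30],0.6],[[-0.466,-0.315,-0.01],[0,0,-30],0.6],[[-0.466,-0.315,-0.01],[0,0,-30],0.6],[[-0.466,-0.315,-0.01],[0,0,-30],0.6],[[-0.466,-0.315,-0.01],[0,0,-30],0.6],[[-0.466,-0.315,-0.01],[0,0,-30],0.6],[[-0.466,-0.315,-0.01],[0,0,-30],0.6],[[-0.466,-0.315,-0.01],[0,0,-30],0.6],[[-0.466,-0.315,-0.01],[0,0,-30],0.6],[[-0.466,-0.315,-0.01],[0,0,-30],0.6]]' 15
python3 - <<'E'
from h import *
delta([.554,.087,.263],tool(185.4))
E
```

```text
t: 1.2
ee_pos: [0.521, 0.1391, 0.2619]
eef_rot: [180.0, -0.0, -174.6]
contact_force: [0.2, 0.2, -0.0]
opening: 0.053
grasp_force: 0.0
t 1.2 at [0.521  0.1391 0.2619] [ 180.    -0.  -174.6] F [ 0.2  0.2 -0. ] open 0.053 g 0.0
shift [-0.028  -0.055  -0.0011] turn [ 0. -0. -0.] joints [ -6.  33. -23. 104.  17.  47.  58.]
```

```bash
python3 -m jog '[[[-0.028,-0.055,0],[0,0,0],0.6],[[-0.028,-0.055,0],[0,0,0],0.6],[[-0.028,-0.055,0],[0,0,0],0.6],[[-0.028,-0.055,0],[0,0,0],0.6],[[-0.028,-0.055,0],[0,0,0],0.6]]'
python3 - <<'E'
from h import *
delta([.554,.087,.168],tool(185.4))
f=grab_frame("wrist"); cv2.imwrite("pics/w1.png",f["img"][:,:,::-1])
S=Ro.from_euler('z',5.44,degrees=True); O=np.array([.5614,.0105,0])
for y in(.077,-.077): print(proj(O+S.apply([[0,y,.163],[.022,y,.163],[-.022,y,.163]]),f).round(1).tolist())
print(proj(O+S.apply([[.008,.02,.174],[.008,-.02,.174],[-.008,.02,.174],[-.008,-.02,.174]]),f).round(1).tolist())
E
```

```text
t: 1.62
ee_pos: [0.5526, 0.0904, 0.2618]
eef_rot: [179.9, -0.0, -174.5]
contact_force: [0.6, -0.3, -0.5]
opening: 0.0525
grasp_force: 0.0
t 1.62 at [0.5526 0.0904 0.2618] [ 179.9   -0.  -174.5] F [ 0.6 -0.3 -0.5] open 0.0525 g 0.0
shift [-0.0011 -0.0037  0.0938] turn [ 0.1 -0.   0.1] joints [  0.  35. -23. 100.  18.  49.  64.]
[[313.3, 202.0], [313.5, 228.5], [313.2, 174.1]]
[[112.2, 202.1], [117.6, 228.6], [106.5, 174.1]]
[[236.2, 217.0], [182.2, 217.0], [234.5, 196.4], [179.3, 196.4]]
```

View pics/w1.png

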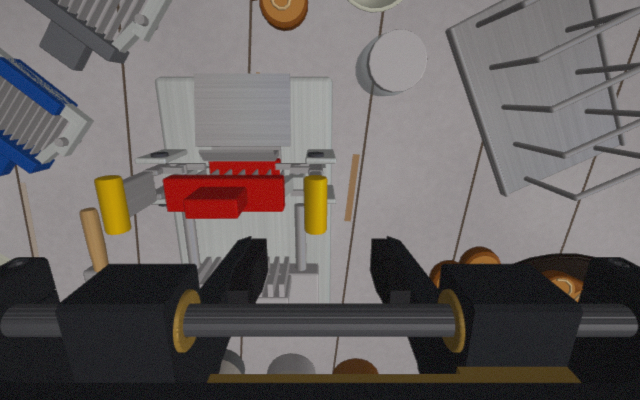

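Wrist view: left yellow bar centred at (316,205), right at (113,205), cassette tab (216,203); offset from my model ≈ +2 mm in x and y, so I take the slicer origin as (0.563, 0.0115). Descend and grip the left bar.

```bash
python3 -m jog '[[[-0.003,-0.0025,0.03],[0,0,0],0.6],[[-0.003,-0.0025,0.06],[0,0,0],0.6],[[-0.003,-0.0025,0.085],[0,0,0],0.6],[[-0.003,-0.0025,0.099],[0,0,0],0.6],[[-0.003,-0.0025,0.099],[0,0,0],0.6],[[-0.003,-0.0025,0.099],[0,0,0],0.6],[[-0.003,-0.0025,0.099],[0,0,0],0],[[-0.003,-0.0025,0.099],[0,0,0],0],[[-0.003,-0.0025,0.099],[0,0,0],0],[[-0.003,-0.0025,0.099],[0,0,0],0],[[-0.003,-0.0025,0.099],[0,0,0],0],[[-0.003,-0.0025,0.099],[0,0,0],0]]' 15
cat >> h.py <<'E'
O=np.array([.563,.0115,0]); S=Ro.from_euler('z',5.44,degrees=True)
def sl(x,y,z): return O+S.apply([x,y,z])
def arc(sign,angs,dz=0.0):
    "rows: TCP on bar (dz along lever beyond bar), tool tilted half the lever angle outward"
    s=sensors.get_state(); C=Ro.from_euler('xyz',s["eef_rot"],degrees=True)
    p0=None
    for a,tl in angs:
        p=sl(0,sign*(.077+.08*np.sin(a)),.083+.08*np.cos(a))
        R=S*Ro.from_rotvec([-sign*tl,0,0],degrees=True)*S.inv()*tool(185.44)
        print(a,C.inv().apply(p-s["ee_pos"]).round(4).tolist(),(C.inv()*R).as_rotvec(degrees=True).round(1).tolist())
E
python3 - <<'E'
from h import *
delta(sl(0,.077,.163),tool(185.44))
arc(1,[(0,0),(.1,4),(.2,8),(.3,12),(.4,15),(.5,18),(.6,22),(.7,25),(.8,28),(.9,31),(1.0,34)])
E
```

```text
t: 2.67
ee_pos: [0.5568, 0.0878, 0.1634]
eef_rot: [179.9, 0.1, -174.6]
contact_force: [-0.4, 2.5, 2.3]
opening: 0.0171
grasp_force: 15.0
t 2.67 at [0.5568 0.0878 0.1634] [ 1.799e+02  1.000e-01 -1.746e+02] F [-0.4  2.5  2.3] open 0.0171 g 15.0
shift [0.001  0.0005 0.0004] turn [ 0.1  0.1 -0. ] joints [ -2.  43. -20. 105.  23.  36.  60.]
0 [0.001, 0.0005, 0.0004] [0.1, 0.1, -0.0]
0.1 [0.001, 0.0084, 0.0008] [4.1, 0.1, -0.0]
0.2 [0.001, 0.0163, 0.002] [8.1, 0.1, -0.0]
0.3 [0.001, 0.0241, 0.004] [12.1, 0.1, -0.0]
0.4 [0.001, 0.0316, 0.0068] [15.1, 0.1, -0.1]
0.5 [0.0011, 0.0388, 0.0103] [18.1, 0.1, -0.1]
0.6 [0.0011, 0.0456, 0.0145] [22.1, 0.1, -0.1]
0.7 [0.0011, 0.052, 0.0193] [25.1, 0.1, -0.1]
0.8 [0.0011, 0.0578, 0.0248] [28.1, 0.1, -0.1]
0.9 [0.0011, 0.0631, 0.0308] [31.1, 0.1, -0.1]
1.0 [0.0011, 0.0677, 0.0373] [34.1, 0.1, -0.1]
```

```bash
python3 -m jog '[[[0,0.008,0.0005],[4,0,0],0],[[0,0.016,0.0015],[8,0,0],0],[[0,0.0235,0.0035],[12,0,0],0],[[0,0.031,0.0065],[15,0,0],0],[[0,0.0385,0.010],[18,0,0],0],[[0,0.045,0.014],[22,0,0],0],[[0,0.0515,0.019],[25,0,0],0],[[0,0.0575,0.0245],[28,0,0],0],[[0,0.063,0.0305],[31,0,0],0],[[0,0.0665,0.036],[34,0,0],0],[[0,0.0665,0.036],[34,0,0],0],[[0,0.0665,0.036],[34,0,0],0]]' 20
python3 - <<'E'
from h import *
p=sensors.get_state()["ee_pos"]; q=S.inv().apply(p-O); print(q.round(4), np.arctan2(q[1]-.077,q[2]-.083))
E
```

```text
t: 3.67
ee_pos: [0.5511, 0.1519, 0.1296]
eef_rot: [-145.6, 0.1, -174.6]
contact_force: [-1.4, 1.3, 15.6]
opening: 0.019
grasp_force: 22.6
[0.0015 0.1408 0.1296] 0.9408200746790545
```

```bash
python3 -m jog '[[[0,0,0],[0,0,0],0.6],[[0,0,0],[0,0,0],0.6],[[0,0,0],[0,0,0],0.6],[[0,0,0],[0,0,0],0.6],[[0,0,-0.03],[0,0,0],0.6],[[0,0,-0.06],[0,0,0],0.6],[[0,0,-0.1],[0,0,0],0.6],[[0,0,-0.13],[-7,0,0],0.6],[[0,0,-0.13],[-14,0,0],0.6],[[0,0,-0.13],[-21,0,0],0.6],[[0,0,-0.13],[-28,0,0],0.6],[[0,0,-0.13],[-34,0,0],0.6]]'
python3 - <<'E'
from h import *
delta(sl(0,-.077,.25),tool(185.44))
E
```

```text
t: 4.67
ee_pos: [0.5441, 0.225, 0.2358]
eef_rot: [179.7, 0.2, -174.7]
contact_force: [-0.3, -0.5, -0.9]
opening: 0.0531
grasp_force: 0.0
t 4.67 at [0.5441 0.225  0.2358] [ 179.7    0.2 -174.7] F [-0.3 -0.5 -0.9] open 0.0531 g 0.0
shift [ 0.0008 -0.2912 -0.0156] turn [ 0.3  0.2 -0.1] joints [-17.  38. -16.  97.  14.  46.  55.]
```

```bash
python3 -m jog '[[[0.001,-0.02,-0.016],[0,0,0],0.6],[[0.001,-0.29,-0.016],[0,0,0],0.6],[[0.001,-0.29,-0.016],[0,0,0],0.6],[[0.001,-0.29,-0.016],[0,0,0],0.6],[[0.001,-0.29,-0.016],[0,0,0],0.6],[[0.001,-0.29,-0.016],[0,0,0],0.6],[[0.001,-0.29,-0.016],[0,0,0],0.6],[[0.001,-0.29,-0.016],[0,0,0],0.6],[[0.001,-0.29,-0.016],[0,0,0],0.6],[[0.001,-0.29,-0.016],[0,0,0],0.6],[[0.001,-0.29,-0.016],[0,0,0],0.6],[[0.001,-0.29,-0.016],[0,0,0],0.6]]'
python3 - <<'E'
from h import *
delta(sl(0,-.077,.165),tool(185.44))
f=grab_frame("wrist"); cv2.imwrite("pics/w2.png",f["img"][:,:,::-1])
E
```

```text
t: 5.67
ee_pos: [0.5696, -0.0611, 0.2506]
eef_rot: [179.9, 0.0, -174.4]
contact_force: [-0.5, 0.1, -0.3]
opening: 0.0528
grasp_force: 0.0
t 5.67 at [ 0.5696 -0.0611  0.2506] [ 179.9    0.  -174.4] F [-0.5  0.1 -0.3] open 0.0528 g 0.0
shift [-0.0003 -0.0043  0.0856] turn [0.1 0.  0.1] joints [ 13.  36. -19.  99.  15.  47.  83.]
```

View pics/w2.png

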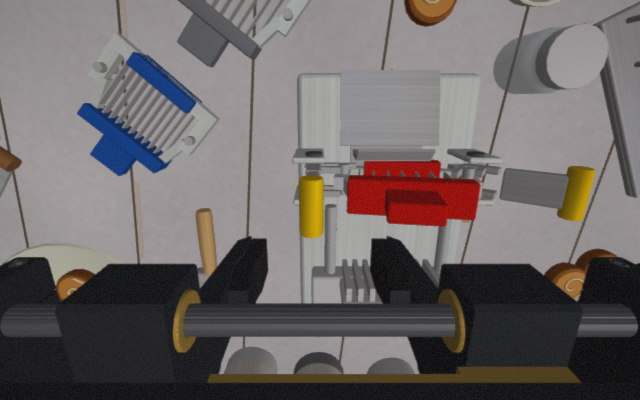

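Left lever lies out (bar (578,193)), cassette tilted up at left; right bar at (312,206). Descend and grip it.

```bash
python3 -m jog '[[[0,-0.0045,0.03],[0,0,0],0.6],[[0,-0.0045,0.06],[0,0,0],0.6],[[0,-0.0045,0.08],[0,0,0],0.6],[[0,-0.0045,0.087],[0,0,0],0.6],[[0,-0.0045,0.087],[0,0,0],0.6],[[0,-0.0045,0.087],[0,0,0],0.6],[[0,-0.0045,0.087],[0,0,0],0],[[0,-0.0045,0.087],[0,0,0],0],[[0,-0.0045,0.087],[0,0,0],0],[[0,-0.0045,0.087],[0,0,0],0],[[0,-0.0045,0.087],[0,0,0],0],[[0,-0.0045,0.087],[0,0,0],0]]' 20
python3 - <<'E'
from h import *
delta(sl(0,-.077,.163),tool(185.44))
arc(-1,[(0,0),(.3,12),(.6,22),(.9,31),(1.0,34)])
E
```

```text
t: 6.72
ee_pos: [0.5703, -0.0672, 0.1641]
eef_rot: [180.0, 0.0, -174.6]
contact_force: [0.2, 1.3, 2.8]
opening: 0.0174
grasp_force: 20.0
t 6.72 at [ 0.5703 -0.0672  0.1641] [ 180.     0.  -174.6] F [0.2 1.3 2.8] open 0.0174 g 20.0
shift [-0.0002  0.0021  0.0011] turn [ 0.  0. -0.] joints [ 11.  43. -16. 103.  18.  36.  80.]
0 [-0.0002, 0.0021, 0.0011] [0.0, 0.0, -0.0]
0.3 [-0.0002, -0.0216, 0.0046] [-12.0, 0.0, -0.0]
0.6 [-0.0002, -0.0431, 0.015] [-22.0, 0.1, -0.0]
0.9 [-0.0003, -0.0606, 0.0313] [-31.0, 0.1, -0.0]
1.0 [-0.0002, -0.0653, 0.0378] [-34.0, 0.1, -0.0]
```

```bash
sed -i 's/O=np.array(\[.563,.0115,0\])/O=np.array([.563,.0105,0])/' h.py; python3 -m jog '[[[0,-0.008,0.0005],[-4,0,0],0],[[0,-0.016,0.0015],[-8,0,0],0],[[0,-0.0235,0.0035],[-12,0,0],0],[[0,-0.031,0.0065],[-15,0,0],0],[[0,-0.0385,0.010],[-18,0,0],0],[[0,-0.045,0.014],[-22,0,0],0],[[0,-0.0515,0.019],[-25,0,0],0],[[0,-0.0575,0.0245],[-28,0,0],0],[[0,-0.063,0.0305],[-31,0,0],0],[[0,-0.067,0.037],[-34,0,0],0],[[0,-0.067,0.037],[-34,0,0],0],[[0,-0.067,0.037],[-34,0,0],0]]'
python3 - <<'E'
from h import *
p=sensors.get_state()["ee_pos"]; q=S.inv().apply(p-O); print(q.round(4), np.arctan2(-q[1]-.077,q[2]-.083))
E
python3 -m jog '[[[0,0,0],[0,0,0],0.6],[[0,0,0],[0,0,0],0.6],[[0,0,0],[0,0,0],0.6],[[0,0,0],[0,0,0],0.6],[[0,0,-0.03],[0,0,0],0.6],[[0,0,-0.06],[0,0,0],0.6],[[0,0,-0.1],[0,0,0],0.6],[[0,0,-0.13],[7,0,0],0.6],[[0,0,-0.13],[14,0,0],0.6],[[0,0,-0.13],[21,0,0],0.6],[[0,0,-0.13],[28,0,0],0.6],[[0,0,-0.13],[34,0,0],0.6]]'
python3 - <<'E'
from h import *
delta(sl(0,-.0,.27),tool(185.44))
E
```

```text
t: 7.72
ee_pos: [0.5767, -0.1316, 0.1314]
eef_rot: [145.4, 0.1, -174.6]
contact_force: [-5.1, -0.7, 22.9]
opening: 0.0176
grasp_force: 23.9
[ 1.000e-04 -1.427e-01  1.314e-01] 0.9366525128033911
t: 8.72
ee_pos: [0.5836, -0.2067, 0.2356]
eef_rot: [-179.7, 0.2, -174.6]
contact_force: [0.9, 0.1, -0.5]
opening: 0.0529
grasp_force: 0.0
t 8.72 at [ 0.5836 -0.2067  0.2356] [-179.7    0.2 -174.6] F [ 0.9  0.1 -0.5] open 0.0529 g 0.0
shift [-1.00e-04  2.18e-01 -3.55e-02] turn [-0.3  0.2 -0. ] joints [ 29.  41. -24.  92.  21.  51.  92.]
```

```bash
python3 -m jog '[[[0,0.02,-0.035],[0,0,0],0.75],[[0,0.218,-0.035],[0,0,0],0.75],[[0,0.218,-0.035],[0,0,0],0.75],[[0,0.218,-0.035],[0,0,0],0.75],[[0,0.218,-0.035],[0,0,0],0.75],[[0,0.218,-0.035],[0,0,0],0.75],[[0,0.218,-0.035],[0,0,0],0.75],[[0,0.218,-0.035],[0,0,0],0.75],[[0,0.218,-0.035],[0,0,0],0.75]]'
python3 - <<'E'
from h import *
delta(sl(0,0,.19),tool(185.44))
f=grab_frame("wrist"); cv2.imwrite("pics/w3.png",f["img"][:,:,::-1])
P=[(x,y,.202) for x in(-.008,.008) for y in(-.02,.02)]
print(proj([sl(*p) for p in P],f).round(1).tolist())
E
```

```text
t: 9.47
ee_pos: [0.5627, 0.009, 0.2691]
eef_rot: [-179.9, -0.0, -174.7]
contact_force: [-0.5, -1.2, -0.4]
opening: 0.066
grasp_force: 0.0
t 9.47 at [0.5627 0.009  0.2691] [-179.9   -0.  -174.7] F [-0.5 -1.2 -0.4] open 0.066 g 0.0
shift [-0.0005  0.0016  0.0791] turn [-0.1 -0.  -0.1] joints [  9.  35. -25.  99.  18.  50.  72.]
[[290.0, 204.8], [350.4, 204.7], [290.7, 227.1], [349.7, 227.0]]
```

View pics/w3.png

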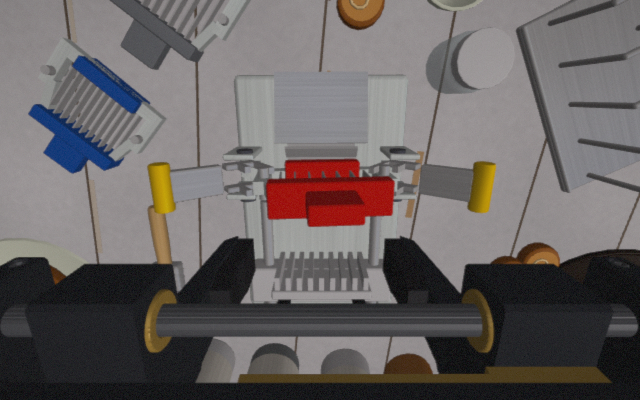

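Both levers out (bars (161,188),(482,188)); red tab centred at u≈335, about 8 mm to +y of model (cassette leaning a little on the forks). Grip it there.

```bash
python3 -m jog '[[[0,0.009,0.02],[0,0,0],0.75],[[0,0.009,0.04],[0,0,0],0.75],[[0,0.009,0.065],[0,0,0],0.75],[[0,0.009,0.078],[0,0,0],0.75],[[0,0.009,0.078],[0,0,0],0.75],[[0,0.009,0.078],[0,0,0],0.75],[[0,0.009,0.078],[0,0,0],0],[[0,0.009,0.078],[0,0,0],0],[[0,0.009,0.078],[0,0,0],0],[[0,0.009,0.078],[0,0,0],0],[[0,0.009,0.078],[0,0,0],0],[[0,0.009,0.078],[0,0,0],0]]' 30
python3 - <<'E'
from h import *
delta(sl(0,0,.19),tool(185.44))
E
```

```text
t: 10.52
ee_pos: [0.5625, 0.019, 0.1922]
eef_rot: [-180.0, 0.1, -174.6]
contact_force: [-0.2, -0.5, 3.6]
opening: 0.0404
grasp_force: 29.3
t 10.52 at [0.5625 0.019  0.1922] [-1.800e+02  1.000e-01 -1.746e+02] F [-0.2 -0.5  3.6] open 0.0404 g 29.3
shift [ 0.0003 -0.0085  0.0022] turn [-0.   0.1 -0.1] joints [  6.  41. -22. 104.  22.  40.  67.]
```

```bash
python3 -m jog '[[[0,0,-0.01],[0,0,0],0],[[0,0,-0.02],[0,0,0],0],[[0,0,-0.035],[0,0,0],0],[[0,0,-0.05],[0,0,0],0],[[0,0,-0.075],[0,0,0],0],[[0,0,-0.1],[0,0,0],0],[[0,0,-0.125],[0,0,0],0],[[0,0,-0.125],[0,0,0],0],[[0,0,-0.125],[0,0,0],0]]'
cat >> h.py <<'E'
RK=np.array([.442,.3305,0]); RS=Ro.from_euler('z',32.2,degrees=True)
def rk(x,y,z): return RK+RS.apply([x,y,z])
E
python3 - <<'E'
from h import *
delta(rk(.072,0,.29),tool(212.2))
E
```

```text
t: 11.27
ee_pos: [0.5623, 0.0193, 0.3178]
eef_rot: [180.0, 0.2, -174.6]
contact_force: [-0.3, -0.8, -2.8]
opening: 0.0406
grasp_force: 29.2
t 11.27 at [0.5623 0.0193 0.3178] [ 180.     0.2 -174.6] F [-0.3 -0.8 -2.8] open 0.0406 g 29.2
shift [0.0264 0.3536 0.0278] turn [ -0.    0.2 -26.8] joints [  9.  32. -26.  95.  16.  56.  73.]
```

```bash
python3 -m jog '[[[0.002,0.025,0],[0,0,-2],0],[[0.005,0.055,0],[0,0,-5],0],[[0.007,0.09,0],[0,0,-8],0],[[0.009,0.125,0],[0,0,-11],0],[[0.012,0.16,0],[0,0,-14],0],[[0.014,0.195,0],[0,0,-17],0],[[0.017,0.23,0],[0,0,-20],0],[[0.02,0.265,0.006],[0,0,-23],0],[[0.023,0.3,0.012],[0,0,-25],0],[[0.0255,0.33,0.02],[0,0,-26.8],0],[[0.0265,0.3535,0.027],[0,0,-26.8],0],[[0.0265,0.3535,0.027],[0,0,-26.8],0]]'
python3 - <<'E'
from h import *
delta(rk(.072,0,.29),tool(212.2))
f=grab_frame("wrist"); cv2.imwrite("pics/w4.png",f["img"][:,:,::-1])
# base corners and loop tops predicted
print(proj([rk(x,y,.01) for x,y in((-.1075,-.075),(-.1075,.075),(.1075,-.075),(.1075,.075))],f).round(1).tolist())
print(proj([rk(x,y,.09) for x in(-.096,-.048,0,.048,.096) for y in(-.04,.04)],f).round(1).tolist())
E
```

```text
t: 12.27
ee_pos: [0.4978, 0.3742, 0.2863]
eef_rot: [179.7, -0.2, -147.3]
contact_force: [-0.2, 0.6, -1.9]
opening: 0.0403
grasp_force: 29.2
t 12.27 at [0.4978 0.3742 0.2863] [ 179.7   -0.2 -147.3] F [-0.2  0.6 -1.9] open 0.0403 g 29.2
shift [-0.0014 -0.0072 -0.0037] turn [ 0.3 -0.2  0.5] joints [-24.  40. -32.  87.  22.  60.  62.]
[[246.2, 2.3], [378.3, 3.7], [255.7, 185.4], [368.1, 186.1]]
[[266.8, -8.2], [355.3, -7.3], [268.9, 49.7], [353.2, 50.6], [270.7, 102.5], [351.2, 103.2], [272.4, 150.7], [349.4, 151.3], [273.9, 194.9], [347.8, 195.4]]
```

View pics/w4.png

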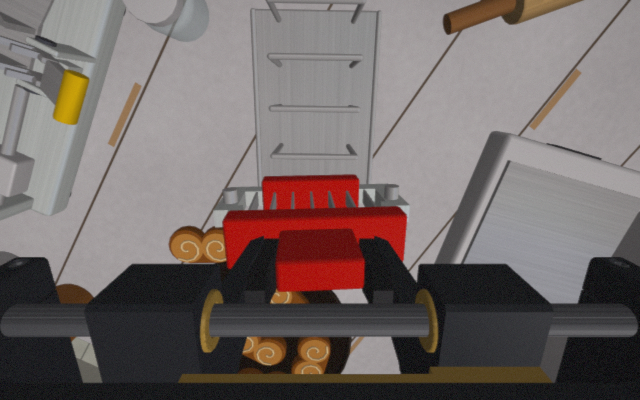

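Red is held; loops seen at v≈57,109,155 (u 276–360) vs predicted 50,102,151 – arm was still settling. Let it settle and re-measure.

```bash
python3 -m jog '[[[-0.0015,-0.007,0],[0,0,0.5],0],[[-0.0015,-0.007,0],[0,0,0.5],0],[[-0.0015,-0.007,0],[0,0,0.5],0],[[-0.0015,-0.007,0],[0,0,0.5],0]]'
python3 - <<'E'
from h import *
delta(rk(.072,0,.29),tool(212.2))
f=grab_frame("wrist"); i=f["img"][:,:,::-1]; 
cv2.imwrite("pics/w5.png",cv2.resize(i[0:180,230:400],None,fx=3.3,fy=3.3,interpolation=cv2.INTER_CUBIC))
print(proj([rk(x,y,.01) for x,y in((-.1075,-.075),(-.1075,.075),(.1075,-.075),(.1075,.075))],f).round(1).tolist())
print(proj([rk(x,y,.09) for x in(-.096,-.048,0,.048,.096) for y in(-.04,.04)],f).round(1).tolist())
E
```

```text
t: 12.65
ee_pos: [0.5082, 0.3618, 0.2895]
eef_rot: [-180.0, -0.0, -148.5]
contact_force: [-0.6, -0.2, -2.5]
opening: 0.0401
grasp_force: 29.3
t 12.65 at [0.5082 0.3618 0.2895] [-180.    -0.  -148.5] F [-0.6 -0.2 -2.5] open 0.0401 g 29.3
shift [ 0.0008  0.0088 -0.0005] turn [-0.  -0.  -0.7] joints [-23.  39. -31.  87.  22.  60.  62.]
[[259.0, 1.2], [390.7, -0.6], [269.9, 183.3], [381.7, 182.0]]
[[282.5, -10.1], [370.5, -11.4], [284.8, 47.6], [368.6, 46.5], [286.9, 100.1], [366.9, 99.1], [288.8, 148.0], [365.4, 147.1], [290.6, 192.0], [363.9, 191.2]]
```

View pics/w5.png

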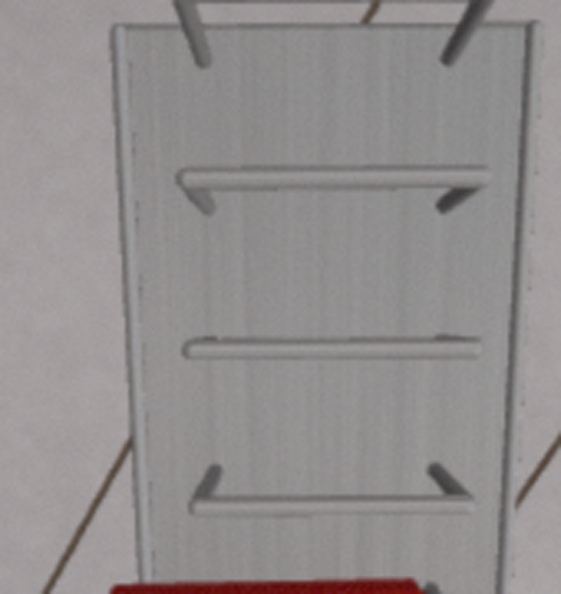

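Loops at crop v 178/349/505 and base front corners (113,25),(538,22): wrist view says the rack is ≈6 mm further in x and 4 mm in y than the top-view fit. I'll shift the rack model by (4.5, 3) mm.

```bash
sed -i 's/^RK=.*; RS/RK=np.array([.4442,.3354,0]); RS/' h.py
python3 - <<'E'
from h import *
delta(rk(.072,0,.22),tool(212.2))
E
```

```text
t 12.7 at [0.5079 0.3623 0.2896] [-180.     0.  -148.4] F [ 0.2  0.8 -1.5] open 0.0402 g 29.3
shift [-0.0036  0.0113  0.0696] turn [-0.   0.  -0.6] joints [-23.  39. -31.  87.  22.  60.  62.]
```

```bash
python3 -m jog '[[[-0.0035,0.011,0.02],[0,0,-0.6],0],[[-0.0035,0.011,0.045],[0,0,-0.6],0],[[-0.0035,0.011,0.06],[0,0,-0.6],0],[[-0.0035,0.011,0.065],[0,0,-0.6],0],[[-0.0035,0.011,0.065],[0,0,-0.6],0],[[-0.0035,0.011,0.065],[0,0,-0.6],0],[[-0.0035,0.011,0.065],[0,0,-0.6],0]]'
python3 - <<'E'
from h import *
delta(rk(.072,0,.131),tool(212.2))
E
```

```text
t: 13.28
ee_pos: [0.5053, 0.3752, 0.2259]
eef_rot: [180.0, 0.2, -147.8]
contact_force: [-0.7, 1.0, -2.6]
opening: 0.0404
grasp_force: 29.3
t 13.28 at [0.5053 0.3752 0.2259] [ 180.     0.2 -147.8] F [-0.7  1.  -2.6] open 0.0404 g 29.3
shift [ 0.0011 -0.0012  0.0949] turn [0.  0.2 0. ] joints [-25.  44. -30.  90.  25.  53.  59.]
```

```bash
python3 -m jog '[[[0.001,-0.001,0.012],[0,0,0],0],[[0.001,-0.001,0.025],[0,0,0],0],[[0.001,-0.001,0.038],[0,0,0],0],[[0.001,-0.001,0.05],[0,0,0],0],[[0.001,-0.001,0.062],[0,0,0],0],[[0.001,-0.001,0.074],[0,0,0],0],[[0.001,-0.001,0.082],[0,0,0],0],[[0.001,-0.001,0.088],[0,0,0],0],[[0.001,-0.001,0.092],[0,0,0],0],[[0.001,-0.001,0.094],[0,0,0],0],[[0.001,-0.001,0.094],[0,0,0],0]]'
```

```text
t: 14.2
ee_pos: [0.5071, 0.3715, 0.1319]
eef_rot: [-179.8, 0.2, -147.9]
contact_force: [1.7, -4.4, 6.2]
opening: 0.0398
grasp_force: 29.8
```

```bash
python3 -m jog '[[[0,0,0.001],[0,0,0],0.3],[[0,0,0.001],[0,0,0],0.7],[[0,0,0.001],[0,0,0],0.8],[[0,0,0.001],[0,0,0],0.8],[[0,0,-0.02],[0,0,0],0.8],[[0,0,-0.05],[0,0,0],0.8],[[0,0,-0.09],[0,0,0],0.8],[[0,0,-0.13],[0,0,0],0.8],[[-0.04,0,-0.15],[0,0,0],0.8],[[-0.06,0,-0.15],[0,0,0],0.8],[[-0.06,0,-0.15],[0,0,0],0.8]]'
python3 - <<'E'
from h import *
a=grab_frame("wrist")["img"][:,:,::-1]; b=grab_frame("top")["img"][:,:,::-1]
c=cv2.resize(b[130:280,140:420],None,fx=2.28,fy=2.28,interpolation=cv2.INTER_CUBIC)
cv2.imwrite("pics/m1.png",np.vstack([a[150:400,:][:250],c[:342,:638].copy() if c.shape[1]==640 else cv2.resize(c,(640,342))])if 0 else np.vstack([a[100:350],cv2.resize(c,(640,343))]))
E
```

```text
t: 15.12
ee_pos: [0.5582, 0.4082, 0.2822]
eef_rot: [179.9, 0.4, -147.8]
contact_force: [-0.3, -0.6, -0.2]
opening: 0.0704
grasp_force: 0.0
```

View pics/m1.png

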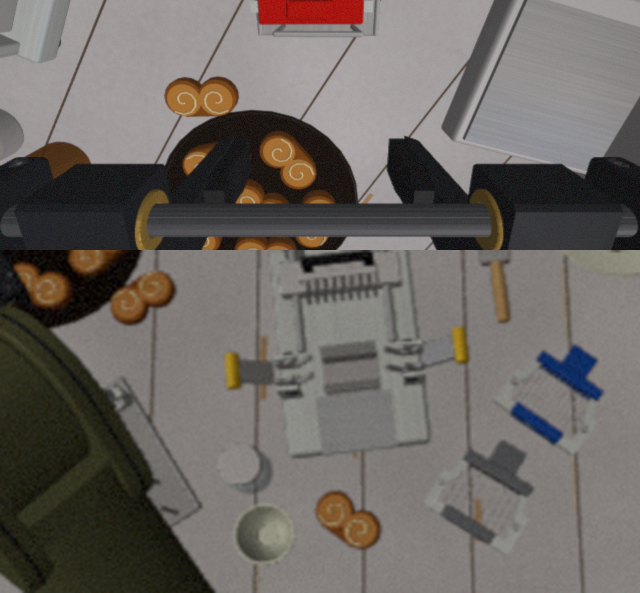

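Red stands in the far lane area (wrist view, top edge), seat empty with both levers out, blue and grey unmoved in the top view (cropped at (555,395), (485,495)). Go above blue.

```bash
cat >> h.py <<'E'
def cas(x,y,yaw,d,h,lat=0):
    r=np.radians(yaw); return np.array([x+d*np.cos(r)-lat*np.sin(r),y+d*np.sin(r)+lat*np.cos(r),h])
E
python3 - <<'E'
from h import *
delta(cas(.486,-.233,-37,.11,.27),tool(143))
E
```

```text
t 15.22 at [0.5544 0.4059 0.2798] [ 179.9   -0.  -147.7] F [-0.1 -0.5 -0.4] open 0.071 g 0.0
shift [ 0.3604 -0.6063  0.0094] turn [ 0.  -0.1 69.3] joints [-25.  45. -31.  75.  23.  66.  64.]
```

```bash
python3 -m jog '[[[0.01,-0.015,0],[0,0,2],0.75],[[0.03,-0.05,0],[0,0,7],0.75],[[0.051,-0.085,0.001],[0,0,12],0.75],[[0.072,-0.12,0.001],[0,0,18],0.75],[[0.093,-0.155,0.002],[0,0,23],0.75],[[0.114,-0.19,0.002],[0,0,28],0.75],[[0.135,-0.225,0.003],[0,0,32],0.75],[[0.156,-0.26,0.004],[0,0,37],0.75],[[0.176,-0.295,0.005],[0,0,41],0.75],[[0.197,-0.33,0.005],[0,0,45],0.75],[[0.218,-0.365,0.006],[0,0,50],0.75],[[0.238,-0.4,0.006],[0,0,55],0.75]]' && python3 -m jog '[[[0.03,-0.035,0],[0,0,3],0.75],[[0.06,-0.065,0],[0,0,6],0.75],[[0.1,-0.1,0],[0,0,9],0.75],[[0.15,-0.13,0],[0,0,12],0.75],[[0.18,-0.15,0],[0,0,14],0.75],[[0.2,-0.165,0],[0,0,14],0.75]]'
python3 - <<'E'
from h import *
delta(cas(.486,-.233,-37,.11,.27),tool(143))
E
```

```text
t: 16.22
ee_pos: [0.5652, -0.0615, 0.2737]
eef_rot: [-180.0, -0.2, 157.1]
contact_force: [0.7, 0.4, 0.3]
opening: 0.0663
grasp_force: 0.0
t: 16.72
ee_pos: [0.3259, -0.1319, 0.274]
eef_rot: [-180.0, -0.1, 143.2]
contact_force: [-0.2, -0.9, -0.6]
opening: 0.0662
grasp_force: 0.0
t 16.72 at [ 0.3259 -0.1319  0.274 ] [-1.800e+02 -1.000e-01  1.432e+02] F [-0.2 -0.9 -0.6] open 0.0662 g 0.0
shift [-0.2988  0.0145  0.0033] turn [-0.  -0.1  0.2] joints [ 27.  18. -17. 131.  10.  32.  56.]
```

```bash
python3 -m jog '[[[-0.03,0.001,0.003],[0,0,0],0.75],[[-0.3,0.0145,0.003],[0,0,0],0.75],[[-0.3,0.0145,0.003],[0,0,0],0.75],[[-0.3,0.0145,0.003],[0,0,0],0.75],[[-0.3,0.0145,0.003],[0,0,0],0.75],[[-0.3,0.0145,0.003],[0,0,0],0.75],[[-0.3,0.0145,0.003],[0,0,0],0.75],[[-0.3,0.0145,0.003],[0,0,0],0.75],[[-0.3,0.0145,0.003],[0,0,0],0.75],[[-0.3,0.0145,0.003],[0,0,0],0.75],[[-0.3,0.0145,0.003],[0,0,0],0.75]]'
cat >> h.py <<'E'
def blue(f):
    h=cv2.cvtColor(f["img"],cv2.COLOR_RGB2HSV); m=cv2.inRange(h,(105,120,30),(130,255,255))
    n,l,st,c=cv2.connectedComponentsWithStats(m); k=[j for j in np.argsort(-st[1:,4])+1 if st[j,4]>60][:2]
    return c[k],st[k,4]
def lying(f,c):
    "c: centroids (top+tab, foot)"; return fit(f,[(.0985,0,.028),(.008,0,.028)],c,[.5,-.2,-.6])
E
python3 - <<'E'
from h import *
delta(cas(.486,-.233,-37,.11,.27),tool(143))
for n in("wrist","top"):
    f=grab_frame(n); c,a=blue(f); print(n,c.round(1).tolist(),a,lying(f,c))
E
```

```text
t: 17.63
ee_pos: [0.5773, -0.2989, 0.2706]
eef_rot: [-180.0, -0.2, 143.3]
contact_force: [0.2, -0.0, 0.5]
opening: 0.066
grasp_force: 0.0
t 17.63 at [ 0.5773 -0.2989  0.2706] [-180.    -0.2  143.3] F [ 0.2 -0.   0.5] open 0.066 g 0.0
shift [ 0.0026 -0.0023  0.0006] turn [-0.  -0.2  0.3] joints [ 31.  41. -14.  83.  11.  57.  67.]
wrist [[320.3, 151.5], [320.3, 72.3]] [2011 1054] (np.float64(0.4894301589439848), np.float64(-0.2294280202734511), np.float64(-36.59524225957238), np.float64(0.8675384452047099))
top [[390.3, 182.4], [374.2, 205.3]] [291 128] (np.float64(0.48646103232848614), np.float64(-0.23093685123482965), np.float64(-36.808161319429104), np.float64(0.21538744321436462))
```

Run:
```python
from h import *
R=tool(143.4,30); p=cas(.4885,-.230,-36.6,.113,.0195); print(R.as_matrix()[:,2].round(3))
delta(p-.09*R.as_matrix()[:,2],R)
```

```text
[-0.401  0.298 -0.866]
t 17.73 at [ 0.5775 -0.2992  0.2714] [-1.800e+02 -1.000e-01  1.433e+02] F [-0.9  0.2 -0. ] open 0.0661 g 0.0
shift [-0.0456  0.0026  0.1738] turn [ 0.  29.9 -0.1] joints [ 31.  41. -14.  83.  11.  57.  67.]
```

```bash
python3 -m jog '[[[-0.045,0.0025,0.03],[0,7,0],0.75],[[-0.045,0.0025,0.06],[0,14,0],0.75],[[-0.045,0.0025,0.09],[0,21,0],0.75],[[-0.045,0.0025,0.13],[0,28,0],0.75],[[-0.0455,0.0025,0.165],[0,30,0],0.75],[[-0.0455,0.0025,0.173],[0,30,0],0.75],[[-0.0455,0.0025,0.173],[0,30,0],0.75],[[-0.0455,0.0025,0.173],[0,30,0],0.75],[[-0.0455,0.0025,0.173],[0,30,0],0.75]]'
python3 - <<'E'
from h import *
R=tool(143.4,30); p=cas(.4885,-.230,-36.6,.113,.0195)
delta(p,R)
E
```

```text
t: 18.48
ee_pos: [0.6188, -0.3264, 0.1042]
eef_rot: [179.9, -29.5, 143.3]
contact_force: [0.2, -0.2, 0.6]
opening: 0.0661
grasp_force: 0.0
t 18.48 at [ 0.6188 -0.3264  0.1042] [179.9 -29.5 143.3] F [ 0.2 -0.2  0.6] open 0.0661 g 0.0
shift [ 0.001  -0.0005  0.0979] turn [ 0.1  0.5 -0.1] joints [ 30.  72. -14.  42.   6.  95.  75.]
```

```bash
python3 -m jog '[[[0.001,-0.0005,0.02],[0,0.5,0],0.75],[[0.001,-0.0005,0.04],[0,0.5,0],0.75],[[0.001,-0.0005,0.06],[0,0.5,0],0.75],[[0.001,-0.0005,0.075],[0,0.5,0],0.75],[[0.001,-0.0005,0.08],[0,0.5,0],0.75],[[0.001,-0.0005,0.08],[0,0.5,0],0.75],[[0.001,-0.0005,0.08],[0,0.5,0],0.75]]'
python3 - <<'E'
from h import *
R=tool(143.4,30); p=cas(.4885,-.230,-36.6,.113,.0195)
delta(p,R)
E
```

```text
t: 19.07
ee_pos: [0.5855, -0.3026, 0.033]
eef_rot: [179.9, -30.2, 143.3]
contact_force: [-0.4, -1.0, 0.6]
opening: 0.066
grasp_force: 0.0
t 19.07 at [ 0.5855 -0.3026  0.033 ] [179.9 -30.2 143.3] F [-0.4 -1.   0.6] open 0.066 g 0.0
shift [0.0002 0.0004 0.0158] turn [ 0.1 -0.2 -0.1] joints [ 31.  73. -14.  54.   7.  83.  74.]
```

```bash
python3 -m jog '[[[0,0,0.008],[0,0,0],0.75],[[0,0,0.0155],[0,0,0],0.75],[[0,0,0.0155],[0,0,0],0.75],[[0,0,0.0155],[0,0,0],0.75],[[0,0,0.0155],[0,0,0],0],[[0,0,0.0155],[0,0,0],0],[[0,0,0.0155],[0,0,0],0],[[0,0,0.0155],[0,0,0],0],[[0,0,0.0155],[0,0,0],0],[[0,0,0.0155],[0,0,0],0],[[0,0,0.0155],[0,0,0],0]]' 45
python3 - <<'E'
from h import *
R=tool(143.4,30); p=cas(.4885,-.230,-36.6,.113,.0195)
delta(p,R)
E
```

```text
t: 19.98
ee_pos: [0.5778, -0.2972, 0.0169]
eef_rot: [180.0, -30.5, 143.3]
contact_force: [2.3, -0.6, 6.3]
opening: 0.0394
grasp_force: 48.0
t 19.98 at [ 0.5778 -0.2972  0.0169] [180.  -30.5 143.3] F [ 2.3 -0.6  6.3] open 0.0394 g 48.0
shift [ 0.0002  0.0007 -0.0029] turn [ 0.1 -0.5 -0.1] joints [ 31.  74. -15.  56.   7.  81.  73.]
```

```bash
python3 -m jog '[[[0.01,0,-0.017],[0,0,0],0],[[0.02,0,-0.035],[0,0,0],0],[[0.04,0,-0.069],[0,0,0],0],[[0.06,0,-0.104],[0,0,0],0],[[0.08,0,-0.139],[0,0,0],0],[[0.1,0,-0.173],[0,0,0],0],[[0.125,0,-0.216],[0,0,0],0],[[0.125,0,-0.216],[0,0,0],0],[[0.125,0,-0.216],[0,0,0],0]]'
python3 - <<'E'
from h import *
delta(np.array([.5,-.2,.27]),tool(160,-60))
E
```

```text
t: 20.73
ee_pos: [0.5803, -0.2986, 0.2681]
eef_rot: [179.9, -30.1, 143.3]
contact_force: [-0.7, 0.1, -3.2]
opening: 0.0399
grasp_force: 46.0
t 20.73 at [ 0.5803 -0.2986  0.2681] [179.9 -30.1 143.3] F [-0.7  0.1 -3.2] open 0.0399 g 46.0
shift [0.1076 0.031  0.0603] turn [ -4.7 -89.4 -18. ] joints [ 31.  58. -15.  49.   4. 102.  72.]
```

```bash
python3 -m jog '[[[0.01,0.003,0.006],[0,-7,0],0],[[0.02,0.006,0.012],[0,-14,0],0],[[0.03,0.009,0.018],[0,-21,0],0],[[0.04,0.012,0.024],[0,-28,0],0],[[0.05,0.015,0.03],[0,-35,0],0],[[0.06,0.018,0.035],[0,-42,0],0],[[0.07,0.02,0.04],[0,-49,0],0],[[0.08,0.022,0.045],[0,-56,0],0],[[0.09,0.025,0.05],[0,-63,0],0],[[0.1,0.03,0.055],[0,-70,0],0],[[0.107,0.03,0.06],[0,-77,0],0],[[0.107,0.03,0.06],[0,-84,0],0]]'
python3 - <<'E'
from h import *
delta(np.array([.5,-.12,.27]),tool(165,-60))
E
```

```text
t: 21.73
ee_pos: [0.4934, -0.2204, 0.259]
eef_rot: [-176.1, 24.9, 143.5]
contact_force: [-0.2, 0.5, -2.5]
opening: 0.0396
grasp_force: 45.9
t 21.73 at [ 0.4934 -0.2204  0.259 ] [-176.1   24.9  143.5] F [-0.2  0.5 -2.5] open 0.0396 g 45.9
shift [ 0.0447  0.0822 -0.0386] turn [-18.5 -35.3 -14.9] joints [  6.  28.   8. 126.  60.  12.   7.]
```

```bash
python3 -m jog '[[[0.004,0.008,-0.004],[-2,-4,-2],0],[[0.008,0.016,-0.008],[-4,-8,-4],0],[[0.012,0.024,-0.012],[-6,-12,-5],0],[[0.016,0.032,-0.016],[-8,-16,-6],0],[[0.02,0.04,-0.02],[-10,-20,-8],0],[[0.024,0.048,-0.024],[-12,-24,-10],0],[[0.03,0.06,-0.03],[-14,-28,-12],0],[[0.036,0.07,-0.034],[-16,-31,-13],0],[[0.044,0.082,-0.038],[-18.5,-35,-15],0],[[0.044,0.082,-0.038],[-18.5,-35,-15],0],[[0.044,0.082,-0.038],[-18.5,-35,-15],0],[[0.044,0.082,-0.038],[-18.5,-35,-15],0]]'
python3 - <<'E'
from h import *
delta(np.array([.5,-.12,.27]),tool(165,-60))
E
```

```text
t: 22.73
ee_pos: [0.523, -0.1144, 0.2622]
eef_rot: [-176.9, 48.5, 163.9]
contact_force: [0.2, 1.8, -5.3]
opening: 0.0395
grasp_force: 45.8
t 22.73 at [ 0.523  -0.1144  0.2622] [-176.9   48.5  163.9] F [ 0.2  1.8 -5.3] open 0.0395 g 45.8
shift [ 0.0077 -0.0128 -0.0199] turn [ -4.  -11.6  -0.3] joints [ 37.  48. -73. 146. 119.  79. -45.]
```

```bash
python3 -m jog '[[[0.008,-0.013,-0.02],[-4,-11.5,0],0],[[0.008,-0.013,-0.02],[-4,-11.5,0],0],[[0.008,-0.013,-0.02],[-4,-11.5,0],0],[[0.008,-0.013,-0.02],[-4,-11.5,0],0],[[0.008,-0.013,-0.02],[-4,-11.5,0],0],[[0.008,-0.013,-0.02],[-4,-11.5,0],0],[[0.008,-0.013,-0.02],[-4,-11.5,0],0],[[0.008,-0.013,-0.02],[-4,-11.5,0],0]]'
python3 - <<'E'
from h import *
delta(np.array([.5,-.12,.27]),tool(165,-60))
E
```

```text
t: 23.4
ee_pos: [0.5581, -0.132, 0.2932]
eef_rot: [179.9, 58.8, 164.4]
contact_force: [-0.9, -0.2, -3.7]
opening: 0.0397
grasp_force: 45.7
t 23.4 at [ 0.5581 -0.132   0.2932] [179.9  58.8 164.4] F [-0.9 -0.2 -3.7] open 0.0397 g 45.7
shift [ 0.0505 -0.0039 -0.0386] turn [-0.3 -1.2 -0.3] joints [ 45.  58. -84. 147. 128.  92. -36.]
```

Run:
```python
from h import *
delta(np.array([.59,-.27,.22]),tool(156,-59.5))
```

```text
t 23.4 at [ 0.5581 -0.132   0.2932] [179.9  58.8 164.4] F [-0.9 -0.2 -3.7] open 0.0397 g 45.7
shift [ 0.0274 -0.1246  0.0956] turn [ 7.4 -0.7  4.3] joints [ 45.  58. -84. 147. 128.  92. -36.]
```

```bash
python3 -m jog '[[[0.003,-0.02,0.012],[1,0,0.5],0],[[0.006,-0.04,0.024],[2,0,1],0],[[0.01,-0.06,0.036],[4,0,2],0],[[0.014,-0.08,0.05],[5,0,3],0],[[0.02,-0.1,0.07],[6,-0.5,4],0],[[0.027,-0.124,0.095],[7.4,-0.7,4.3],0],[[0.027,-0.124,0.095],[7.4,-0.7,4.3],0],[[0.027,-0.124,0.095],[7.4,-0.7,4.3],0],[[0.027,-0.124,0.095],[7.4,-0.7,4.3],0]]'
python3 - <<'E'
from h import *
delta(np.array([.59,-.27,.14]),tool(156,-59.5))
E
```

```text
t: 24.15
ee_pos: [0.5895, -0.2694, 0.2204]
eef_rot: [180.0, 59.5, 155.9]
contact_force: [0.2, 0.1, -1.9]
opening: 0.0396
grasp_force: 45.7
t 24.15 at [ 0.5895 -0.2694  0.2204] [180.   59.5 155.9] F [ 0.2  0.1 -1.9] open 0.0396 g 45.7
shift [ 0.0689 -0.0004  0.0415] turn [-0. -0. -0.] joints [ 57.  69. -76. 137. 144.  86. -26.]
```

```bash
python3 -m jog '[[[0.015,0,0.009],[0,0,0],0],[[0.03,0,0.018],[0,0,0],0],[[0.045,0,0.027],[0,0,0],0],[[0.06,0,0.036],[0,0,0],0],[[0.069,0,0.0415],[0,0,0],0],[[0.069,0,0.0415],[0,0,0],0],[[0.069,0,0.0415],[0,0,0],0]]'
python3 - <<'E'
from h import *
delta(np.array([.59,-.27,.116]),tool(156,-59.5))
f=grab_frame("scene"); i=f["img"][:,:,::-1]; u,v=proj([.59,-.27,.07],f)[0].astype(int); print(u,v)
cv2.imwrite("pics/s2.png",cv2.resize(i[v-60:v+60,u-70:u+70],None,fx=5,fy=5,interpolation=cv2.INTER_CUBIC))
E
```

```text
t: 24.73
ee_pos: [0.5906, -0.2699, 0.1402]
eef_rot: [179.9, 59.5, 155.9]
contact_force: [0.8, -1.0, -2.4]
opening: 0.04
grasp_force: 45.7
t 24.73 at [ 0.5906 -0.2699  0.1402] [179.9  59.5 155.9] F [ 0.8 -1.  -2.4] open 0.04 g 45.7
shift [ 0.0211 -0.0004  0.0119] turn [-0.  -0.  -0.1] joints [ 56.  79. -69. 137. 154.  91. -26.]
253 223
```

View pics/s2.png

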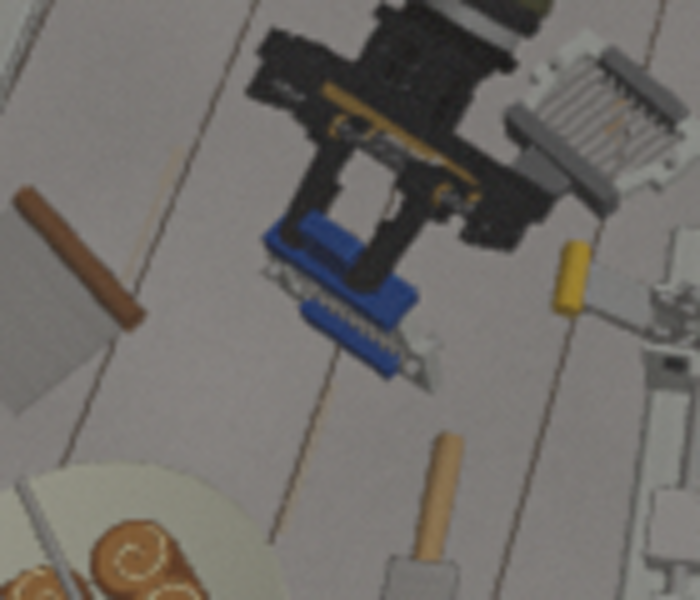

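Blue hangs upright in the gripper over clear bench (crop (340,290)), clear of scraper and brush. Set it down there.

```bash
python3 -m jog '[[[0.007,0,0.004],[0,0,0],0],[[0.014,0,0.008],[0,0,0],0],[[0.019,0,0.011],[0,0,0],0],[[0.021,0,0.012],[0,0,0],0],[[0.021,0,0.012],[0,0,0],0],[[0.021,0,0.012],[0,0,0],0]]'
python3 -c "
from h import *
delta(np.array([.59,-.27,.114]),tool(156,-59.5))"
```

```text
t: 25.28
ee_pos: [0.5899, -0.2707, 0.115]
eef_rot: [180.0, 59.4, 155.8]
contact_force: [0.1, 0.4, -3.7]
opening: 0.0392
grasp_force: 45.7
t 25.28 at [ 0.5899 -0.2707  0.115 ] [180.   59.4 155.8] F [ 0.1  0.4 -3.7] open 0.0392 g 45.7
shift [0.0009 0.0007 0.0004] turn [-0.1 -0.1 -0.1] joints [ 55.  82. -67. 136. 157.  92. -26.]
```

```bash
python3 -m jog '[[[0.0017,0,0.001],[0,0,0],0],[[0.0026,0,0.0015],[0,0,0],0],[[0.0026,0,0.0015],[0,0,0],0]]'; python3 -m jog '[[[0.0017,0,0.001],[0,0,0],0],[[0.0017,0,0.001],[0,0,0],0],[[0.0017,0,0.001],[0,0,0],0]]'
```

```text
t: 25.53
ee_pos: [0.5899, -0.2708, 0.1121]
eef_rot: [180.0, 59.4, 155.8]
contact_force: [-0.1, 0.1, -3.5]
opening: 0.0396
grasp_force: 45.7
t: 25.78
ee_pos: [0.5903, -0.2709, 0.111]
eef_rot: [179.9, 59.6, 155.7]
contact_force: [0.2, -0.8, -0.1]
opening: 0.0398
grasp_force: 45.7
```

```bash
python3 -m jog '[[[0.0006,0,0.0003],[0,0,0],0],[[0.0006,0,0.0003],[0,0,0],0.3],[[0.0006,0,0.0003],[0,0,0],0.7],[[0.0006,0,0.0003],[0,0,0],0.75],[[0.0006,0,0.0003],[0,0,0],0.75],[[0,0,-0.02],[0,0,0],0.75],[[0,0,-0.04],[0,0,0],0.75],[[-0.02,0,-0.07],[0,0,0],0.75],[[-0.06,0,-0.09],[0,0,0],0.75],[[-0.1,0,-0.1],[0,0,0],0.75],[[-0.1,0,-0.1],[0,0,0],0.75]]'
python3 - <<'E'
from h import *
delta(np.array([.6,-.27,.30]),tool(156,0))
for n in("scene","top"):
    f=grab_frame(n); c,a=blue(f); print(n,c.round(1).tolist(),a,"expect",proj([[.593,-.272,.1],[.593,-.272,.015]],f).round(1).tolist())
E
```

```text
t: 26.7
ee_pos: [0.5602, -0.2561, 0.2551]
eef_rot: [179.8, 60.1, 155.7]
contact_force: [-0.3, -1.2, 0.6]
opening: 0.066
grasp_force: 0.0
t 26.7 at [ 0.5602 -0.2561  0.2551] [179.8  60.1 155.7] F [-0.3 -1.2  0.6] open 0.066 g 0.0
shift [-0.0599  0.0036  0.014 ] turn [ 0.  60.1 -0.2] joints [ 57.  65. -80. 142. 139.  89. -29.]
scene [[345.5, 60.4], [252.3, 220.3]] [291 241] expect [[250.8, 219.1], [254.7, 231.8]]
top [[391.3, 168.2]] [219] expect [[388.1, 167.2], [383.6, 174.7]]
```

```bash
python3 -m jog '[[[-0.02,0,0],[0,5,0],0.75],[[-0.035,0,0],[0,10,0],0.75],[[-0.04,0,0.002],[0,15,0],0.75],[[-0.045,0,0.004],[0,20,0],0.75],[[-0.05,0,0.006],[0,25,0],0.75],[[-0.055,0,0.008],[0,30,0],0.75],[[-0.06,0.002,0.01],[0,35,0],0.75],[[-0.06,0.003,0.014],[0,40,0],0.75],[[-0.06,0.0035,0.014],[0,45,0],0.75],[[-0.06,0.0035,0.014],[0,50,0],0.75],[[-0.06,0.0035,0.014],[0,55,0],0.75],[[-0.06,0.0035,0.014],[0,60,0],0.75]]'
python3 - <<'E'
from h import *
delta(np.array([.6,-.27,.30]),tool(156,0))
E
```

```text
t: 27.8
ee_pos: [0.5967, -0.2707, 0.2887]
eef_rot: [-180.0, -1.1, 155.9]
contact_force: [0.3, 0.6, 0.1]
opening: 0.066
grasp_force: 0.0
t 27.8 at [ 0.5967 -0.2707  0.2887] [-180.    -1.1  155.9] F [0.3 0.6 0.1] open 0.066 g 0.0
shift [-0.0025  0.002  -0.0114] turn [-0.  -1.1 -0.1] joints [ 51.  56. -74.  79.  53.  84.  45.]
```

```bash
cat >> h.py <<'E'
from scipy.optimize import minimize
import itertools
BOX=[(.015,.038,0,.016),(.015,.05,.079,.095),(.008,.02,.095,.129)]
def standfit(f,m,x,y,yaw,z0=0,lying=False):
    "fit bar silhouette of cassette (yaw = direction of its x axis, or of its z axis if lying) to mask m"
    mb=cv2.GaussianBlur(m.astype(np.float32)/255,(0,0),2)
    def ren(p):
        im=np.zeros(m.shape,np.uint8); Rz=Ro.from_euler('z',p[2],degrees=True)
        for hx,hy,a,b in BOX:
            P=np.array(list(itertools.product((-hx,hx),(-hy,hy),(a,b))))
            P=np.c_[P[:,2],P[:,1],.015-P[:,0]] if lying else P+[0,0,z0]
            q=proj(Rz.apply(P)+[p[0],p[1],0],f)
            cv2.fillConvexPoly(im,cv2.convexHull((q*16).round().astype(np.int32)),255,shift=4)
        return cv2.GaussianBlur(im.astype(np.float32)/255,(0,0),2)
    g=lambda v:np.abs(ren([x+v[0]*.01,y+v[1]*.01,yaw+v[2]*5])-mb).sum()/mb.sum()
    r=minimize(g,[0,0,0],method='Nelder-Mead',options=dict(initial_simplex=[[0,0,0],[1,0,0],[0,1,0],[0,0,1]],xatol=.01,fatol=1e-4))
    v=r.x; return round(x+v[0]*.01,4),round(y+v[1]*.01,4),round(yaw+v[2]*5,1),round(r.fun,3)
def bmask(f): return cv2.inRange(cv2.cvtColor(f["img"],cv2.COLOR_RGB2HSV),(105,120,30),(130,255,255))
E
python3 - <<'E'
from h import *
for n in("wrist","top","scene"):
    f=grab_frame(n); m=bmask(f)
    if n=="scene": m[:150]=0
    print(n,standfit(f,m,.592,-.271,-24))
s=sensors.get_state();print(s["ee_pos"],s["eef_rot"])
E
```

```text
wrist (np.float64(0.5916), np.float64(-0.2704), np.float64(-24.1), np.float64(0.113))
top (np.float64(0.592), np.float64(-0.2707), np.float64(-24.0), np.float64(0.246))
scene (np.float64(0.5934), np.float64(-0.2683), np.float64(-30.4), np.float64(0.838))
[ 0.59791784 -0.27052479  0.28829087] [-179.99895294   -0.77225178  155.77782105]
```

Run:
```python
from h import *
delta(np.array([.5916,-.2704,.116]),tool(155.9,0))
```

```text
t 27.95 at [ 0.5979 -0.2705  0.2883] [-180.    -0.8  155.8] F [ 0.5  0.9 -0.2] open 0.0663 g 0.0
shift [ 0.0035 -0.0025  0.1724] turn [-0.  -0.8 -0.1] joints [ 51.  56. -74.  79.  53.  84.  45.]
```

```bash
python3 -m jog '[[[0.003,-0.0025,0.03],[0,-0.8,0],0.75],[[0.003,-0.0025,0.06],[0,-0.8,0],0.75],[[0.003,-0.0025,0.09],[0,-0.8,0],0.75],[[0.003,-0.0025,0.11],[0,-0.8,0],0.75],[[0.0035,-0.0025,0.12],[0,-0.8,0],0.75],[[0.0035,-0.0025,0.12],[0,-0.8,0],0.75],[[0.0035,-0.0025,0.12],[0,-0.8,0],0.75]]'
python3 - <<'E'
from h import *
delta(np.array([.5916,-.2704,.116]),tool(155.9,0))
E
```

```text
t: 28.53
ee_pos: [0.5922, -0.2705, 0.1718]
eef_rot: [180.0, 0.2, 155.9]
contact_force: [0.8, 0.1, 0.2]
opening: 0.0658
grasp_force: 0.0
t 28.53 at [ 0.5922 -0.2705  0.1718] [180.    0.2 155.9] F [0.8 0.1 0.2] open 0.0658 g 0.0
shift [ 0.0009 -0.0002  0.0558] turn [ 0.   0.2 -0. ] joints [ 52.  63. -70.  88.  61.  74.  39.]
```

```bash
python3 -m jog '[[[0.0005,0,0.02],[0,0,0],0.75],[[0.0005,0,0.04],[0,0,0],0.75],[[0.0005,0,0.0555],[0,0,0],0.75],[[0.0005,0,0.0555],[0,0,0],0.75],[[0.0005,0,0.0555],[0,0,0],0.75],[[0.0005,0,0.0555],[0,0,0],0],[[0.0005,0,0.0555],[0,0,0],0],[[0.0005,0,0.0555],[0,0,0],0],[[0.0005,0,0.0555],[0,0,0],0],[[0.0005,0,0.0555],[0,0,0],0],[[0.0005,0,0.0555],[0,0,0],0]]' 30
python3 - <<'E'
from h import *
delta(np.array([.5916,-.2704,.116]),tool(155.9,0))
E
python3 -m jog '[[[0,0,-0.02],[0,0,0],0],[[0,0,-0.05],[0,0,0],0],[[0,0,-0.085],[0,0,0],0],[[0,0,-0.12],[0,0,0],0],[[0,0,-0.15],[0,0,0],0],[[0,0,-0.17],[0,0,0],0],[[0,0,-0.17],[0,0,0],0],[[0,0,-0.17],[0,0,0],0]]'
python3 - <<'E'
from h import *
delta(sl(0,0,.28),tool(185.44,0))
E
```

```text
t: 29.45
ee_pos: [0.5927, -0.2713, 0.117]
eef_rot: [-180.0, 0.3, 155.8]
contact_force: [-1.5, -2.7, 4.6]
opening: 0.0402
grasp_force: 30.0
t 29.45 at [ 0.5927 -0.2713  0.117 ] [-180.     0.3  155.8] F [-1.5 -2.7  4.6] open 0.0402 g 30.0
shift [0.0014 0.0004 0.001 ] turn [-0.   0.3 -0.1] joints [ 51.  67. -68.  90.  65.  70.  36.]
t: 30.12
ee_pos: [0.5917, -0.2704, 0.286]
eef_rot: [-180.0, 0.3, 155.9]
contact_force: [0.2, -0.1, -3.6]
opening: 0.0396
grasp_force: 30.0
t 30.12 at [ 0.5917 -0.2704  0.286 ] [-180.     0.3  155.9] F [ 0.2 -0.1 -3.6] open 0.0396 g 30.0
shift [0.1411 0.2446 0.0053] turn [ -0.1   0.3 -29.6] joints [ 52.  56. -74.  81.  54.  82.  44.]
```

```bash
python3 -m jog '[[[0.01,0.02,0.001],[0,0,-3],0],[[0.025,0.045,0.002],[0,0,-6],0],[[0.042,0.073,0.003],[0,0,-10],0],[[0.06,0.105,0.004],[0,0,-14],0],[[0.08,0.135,0.005],[0,0,-18],0],[[0.1,0.17,0.005],[0,0,-22],0],[[0.12,0.205,0.005],[0,0,-26],0],[[0.135,0.23,0.005],[0,0,-28.5],0],[[0.141,0.2445,0.005],[0,0,-29.6],0],[[0.141,0.2445,0.005],[0,0,-29.6],0],[[0.141,0.2445,0.005],[0,0,-29.6],0],[[0.141,0.2445,0.005],[0,0,-29.6],0]]'
python3 - <<'E'
from h import *
delta(sl(.0007,0,.225),tool(185.44,0))
E
```

```text
t: 31.12
ee_pos: [0.5628, 0.0086, 0.2787]
eef_rot: [-179.8, 0.0, -174.7]
contact_force: [0.1, -0.5, -3.1]
opening: 0.0399
grasp_force: 30.0
t 31.12 at [0.5628 0.0086 0.2787] [-179.8    0.  -174.7] F [ 0.1 -0.5 -3.1] open 0.0399 g 30.0
shift [-0.0011  0.0021  0.0537] turn [-0.2  0.  -0.1] joints [ 33.  53. -79.  97.  53.  77.  39.]
```

```bash
python3 -m jog '[[[-0.001,0.002,0.02],[0,0,0],0],[[-0.001,0.002,0.04],[0,0,0],0],[[-0.001,0.002,0.052],[0,0,0],0],[[-0.001,0.002,0.052],[0,0,0],0],[[-0.001,0.002,0.052],[0,0,0],0],[[-0.001,0.002,0.052],[0,0,0],0]]'
python3 - <<'E'
from h import *
delta(sl(.0007,0,.191),tool(185.44,0))
f=grab_frame("wrist");i=f["img"][:,:,::-1]; cv2.imwrite("pics/w6.png",i)
E
```

```text
t: 31.62
ee_pos: [0.5647, 0.0121, 0.2294]
eef_rot: [-179.9, 0.3, -174.6]
contact_force: [-0.4, 0.7, -2.2]
opening: 0.0398
grasp_force: 30.0
t 31.62 at [0.5647 0.0121 0.2294] [-179.9    0.3 -174.6] F [-0.4  0.7 -2.2] open 0.0398 g 30.0
shift [ 0.0013 -0.0014  0.0384] turn [-0.1  0.3 -0.1] joints [ 32.  56. -77. 100.  58.  73.  35.]
```

```bash
python3 -m jog '[[[0.0012,-0.0014,0.006],[0,0.3,0],0],[[0.0012,-0.0014,0.012],[0,0.3,0],0],[[0.0012,-0.0014,0.018],[0,0.3,0],0],[[0.0012,-0.0014,0.023],[0,0.3,0],0],[[0.0012,-0.0014,0.026],[0,0.3,0],0],[[0.0012,-0.0014,0.026],[0,0.3,0],0]]'
python3 -m jog '[[[0,0,0.003],[0,0,0],0],[[0,0,0.006],[0,0,0],0],[[0,0,0.009],[0,0,0],0],[[0,0,0.009],[0,0,0],0]]'
python3 -c "
from h import *
delta(sl(.0007,0,.191),tool(185.44,0))"
```

```text
t: 32.17
ee_pos: [0.5629, 0.0106, 0.2017]
eef_rot: [-179.9, -0.2, -174.6]
contact_force: [-0.3, 0.1, -2.7]
opening: 0.0396
grasp_force: 30.0
t: 32.5
ee_pos: [0.563, 0.0106, 0.193]
eef_rot: [-179.9, -0.1, -174.6]
contact_force: [-0.5, -0.1, -3.6]
opening: 0.0393
grasp_force: 30.0
t 32.5 at [0.563  0.0106 0.193 ] [-1.799e+02 -1.000e-01 -1.746e+02] F [-0.5 -0.1 -3.6] open 0.0393 g 30.0
shift [-0.0007 -0.0001  0.002 ] turn [-0.1 -0.1 -0. ] joints [ 31.  58. -75. 102.  61.  71.  33.]
```

```bash
python3 -m jog '[[[0,0,0.0015],[0,0,0],0],[[0,0,0.003],[0,0,0],0],[[0,0,0.003],[0,0,0],0]]'
python3 -m jog '[[[0,0,0.0015],[0,0,0],0],[[0,0,0.0015],[0,0,0],0]]'
```

```text
t: 32.75
ee_pos: [0.5632, 0.0106, 0.1905]
eef_rot: [-179.9, -0.1, -174.6]
contact_force: [-1.0, 0.2, -2.8]
opening: 0.04
grasp_force: 30.0
t: 32.92
ee_pos: [0.5634, 0.0112, 0.1893]
eef_rot: [-179.9, -0.0, -174.6]
contact_force: [0.4, 0.0, -3.0]
opening: 0.0394
grasp_force: 30.0
```

```bash
python3 -m jog '[[[0,0,0.0015],[0,0,0],0],[[0,0,0.0015],[0,0,0],0]]'; python3 -m jog '[[[0,0,0.0015],[0,0,0],0],[[0,0,0.0015],[0,0,0],0]]';  python3 -m jog '[[[0,0,0.0015],[0,0,0],0],[[0,0,0.0015],[0,0,0],0]]'
```

```text
t: 33.08
ee_pos: [0.5636, 0.0115, 0.1887]
eef_rot: [-179.9, 0.0, -174.5]
contact_force: [-0.6, -1.3, 3.9]
opening: 0.0395
grasp_force: 30.0
t: 33.25
ee_pos: [0.5639, 0.0117, 0.1884]
eef_rot: [-179.9, 0.1, -174.6]
contact_force: [-2.4, -0.2, 10.1]
opening: 0.0396
grasp_force: 30.0
t: 33.42
ee_pos: [0.5641, 0.0121, 0.1876]
eef_rot: [-180.0, 0.1, -174.6]
contact_force: [-2.6, 0.0, 13.7]
opening: 0.0394
grasp_force: 30.0
```

```bash
python3 -m jog '[[[0,0,-0.002],[0,0,0],0.3],[[0,0,-0.002],[0,0,0],0.7],[[0,0,-0.002],[0,0,0],0.75],[[0,0,-0.002],[0,0,0],0.75],[[0,0,-0.03],[0,0,0],0.75],[[0,0,-0.06],[0,0,0],0.75],[[0,0,-0.09],[0,0,0],0.75],[[0,0,-0.09],[0,0,0],0.75],[[0,0,-0.09],[0,0,0],0.75]]'
cat >> h.py <<'E'
def lev(sign,a,tl,back=0):
    R=S*Ro.from_rotvec([-sign*tl,0,0],degrees=True)*S.inv()*tool(185.44)
    p=sl(0,sign*(.077+.08*np.sin(a)),.083+.08*np.cos(a)); return p-back*R.as_matrix()[:,2],R
E
python3 - <<'E'
from h import *
delta(*lev(-1,.94,34,.1))
f=grab_frame("wrist"); print(standfit(f,bmask(f),*sl(0,0,0)[:2],5.4,z0=.073), sl(0,0,0))
E
```

```text
t: 34.17
ee_pos: [0.5641, 0.0111, 0.276]
eef_rot: [-179.9, 0.1, -174.6]
contact_force: [-0.6, -0.4, -0.5]
opening: 0.0661
grasp_force: 0.0
t 34.17 at [0.5641 0.0111 0.276 ] [-1.799e+02  1.000e-01 -1.746e+02] F [-0.6 -0.4 -0.5] open 0.0661 g 0.0
shift [ 0.0011 -0.1979  0.0633] turn [-34.1   0.1  -0. ] joints [ 32.  53. -79.  97.  53.  77.  39.]
(np.float64(0.5628), np.float64(0.0134), np.float64(4.2), np.float64(0.134)) [0.563  0.0105 0.    ]
```

```bash
python3 -m jog '[[[0.001,-0.03,0],[-5,0,0],0.6],[[0.001,-0.06,0],[-11,0,0],0.6],[[0.001,-0.095,0],[-17,0,0],0.6],[[0.001,-0.13,0],[-23,0,0],0.6],[[0.001,-0.165,0.01],[-29,0,0],0.6],[[0.001,-0.198,0.03],[-34,0,0],0.6],[[0.001,-0.198,0.055],[-34,0,0],0.6],[[0.001,-0.198,0.063],[-34,0,0],0.6],[[0.001,-0.198,0.063],[-34,0,0],0.6],[[0.001,-0.198,0.063],[-34,0,0],0.6],[[0.001,-0.198,0.063],[-34,0,0],0.6]]'
python3 - <<'E'
from h import *
delta(*lev(-1,.94,34,0))
f=grab_frame("wrist"); h=cv2.cvtColor(f["img"],cv2.COLOR_RGB2HSV); m=cv2.inRange(h,(20,150,60),(32,255,255))
n,l,st,c=cv2.connectedComponentsWithStats(m); print([(c[k].round(0).tolist(),st[k,4]) for k in range(1,n) if st[k,4]>80])
for s in(1,-1): print(proj(lev(s,.94,0)[0],f))
E
```

```text
t: 35.13
ee_pos: [0.5814, -0.1838, 0.2143]
eef_rot: [146.1, 0.1, -174.3]
contact_force: [1.1, 0.2, 0.4]
opening: 0.0528
grasp_force: 0.0
t 35.13 at [ 0.5814 -0.1838  0.2143] [ 1.461e+02  1.000e-01 -1.743e+02] F [1.1 0.2 0.4] open 0.0528 g 0.0
shift [-0.0003 -0.0024  0.0997] turn [-0.1 -0.1  0.3] joints [ 57.  71. -81.  79.  36.  79.  81.]
[([507.0, 161.0], np.int32(439)), ([318.0, 201.0], np.int32(1270)), ([184.0, 321.0], np.int32(628)), ([459.0, 315.0], np.int32(81)), ([459.0, 341.0], np.int32(92)), ([473.0, 376.0], np.int32(1805)), ([225.0, 378.0], np.int32(146)), ([267.0, 378.0], np.int32(236)), ([311.0, 378.0], np.int32(176))]
[[505.35518435 161.75289435]]
[[315.26674386 200.52312514]]
```

```bash
python3 -m jog '[[[0,-0.001,0.03],[0,0,0],0.6],[[0,-0.001,0.06],[0,0,0],0.6],[[0,-0.001,0.085],[0,0,0],0.6],[[0,-0.001,0.098],[0,0,0],0.6],[[0,-0.001,0.098],[0,0,0],0.6],[[0,-0.001,0.098],[0,0,0],0.6],[[0,-0.001,0.098],[0,0,0],0],[[0,-0.001,0.098],[0,0,0],0],[[0,-0.001,0.098],[0,0,0],0],[[0,-0.001,0.098],[0,0,0],0],[[0,-0.001,0.098],[0,0,0],0],[[0,-0.001,0.098],[0,0,0],0]]' 20
python3 - <<'E'
from h import *
delta(*lev(-1,.94,34,0))
arc(-1,[(.94,34),(.85,30),(.75,26),(.65,22),(.55,18),(.45,15),(.35,12),(.25,8),(.15,4),(.05,0),(-.02,0)])
E
```

```text
t: 36.18
ee_pos: [0.5761, -0.1308, 0.1322]
eef_rot: [145.9, 0.0, -174.5]
contact_force: [-1.5, 3.9, 4.5]
opening: 0.0177
grasp_force: 19.4
t 36.18 at [ 0.5761 -0.1308  0.1322] [ 145.9    0.  -174.5] F [-1.5  3.9  4.5] open 0.0177 g 19.4
shift [-0.0004 -0.0009  0.0018] turn [ 0.1 -0.   0.1] joints [ 55.  76. -78.  87.  41.  68.  77.]
0.94 [-0.0004, -0.0009, 0.0018] [0.1, -0.0, 0.1]
0.85 [-0.0004, 0.006, -0.0003] [4.1, -0.0, 0.1]
0.75 [-0.0004, 0.0138, -0.0019] [8.1, -0.0, 0.1]
0.65 [-0.0004, 0.0218, -0.0027] [12.1, -0.0, 0.1]
0.55 [-0.0004, 0.0297, -0.0028] [16.1, 0.0, 0.1]
0.45 [-0.0004, 0.0377, -0.002] [19.1, 0.0, 0.1]
0.35 [-0.0004, 0.0456, -0.0005] [22.1, 0.0, 0.1]
0.25 [-0.0004, 0.0532, 0.0019] [26.1, 0.0, 0.1]
0.15 [-0.0004, 0.0606, 0.005] [30.1, 0.0, 0.1]
0.05 [-0.0004, 0.0676, 0.0088] [34.1, 0.0, 0.1]
-0.02 [-0.0004, 0.0723, 0.0118] [34.1, 0.0, 0.1]
```

```bash
python3 -m jog '[[[0,0.007,-0.0015],[4,0,0],0],[[0,0.0147,-0.0031],[8,0,0],0],[[0,0.0227,-0.004],[12,0,0],0],[[0,0.0306,-0.004],[16,0,0],0],[[0,0.0386,-0.0032],[19,0,0],0],[[0,0.0462,-0.0015],[22,0,0],0],[[0,0.0537,0.001],[26,0,0],0],[[0,0.0611,0.0042],[30,0,0],0],[[0,0.068,0.0082],[34,0,0],0],[[0,0.0735,0.0115],[34,0,0],0],[[0,0.0735,0.0115],[34,0,0],0],[[0,0.0735,0.0115],[34,0,0],0]]'
python3 - <<'E'
from h import *
p=sensors.get_state()["ee_pos"]; q=S.inv().apply(p-O); print(q.round(4), np.arctan2(-q[1]-.077,q[2]-.083))
E
```

```text
t: 37.18
ee_pos: [0.5703, -0.0661, 0.1643]
eef_rot: [-179.7, 0.1, -174.5]
contact_force: [-4.5, -2.5, 15.9]
opening: 0.0173
grasp_force: 20.0
[ 0.     -0.077   0.1643] -0.0005140920677064931
```

```bash
python3 -m jog '[[[0,0.001,0],[0,0,0],0.3],[[0,0,0],[0,0,0],0.5],[[0,0,0],[0,0,0],0.5],[[0,0,-0.03],[0,0,0],0.5],[[0,0,-0.06],[0,0,0],0.6],[[0,0,-0.1],[0,0,0],0.6],[[0,0,-0.115],[0,0,0],0.6],[[0,0,-0.115],[0,0,0],0.6],[[0,0,-0.115],[0,0,0],0.6]]'
python3 - <<'E'
from h import *
delta(*lev(1,.94,34,.11))
E
```

```text
t: 37.93
ee_pos: [0.5697, -0.0659, 0.2765]
eef_rot: [-179.8, -0.0, -174.6]
contact_force: [0.6, 0.2, -0.5]
opening: 0.0529
grasp_force: 0.0
t 37.93 at [ 0.5697 -0.0659  0.2765] [-179.8   -0.  -174.6] F [ 0.6  0.2 -0.5] open 0.0529 g 0.0
shift [-0.0004  0.28    0.0544] turn [33.8 -0.1 -0. ] joints [ 37.  49. -70.  96.  48.  71.  52.]
```

```bash
python3 -m jog '[[[0,0.03,0],[3,0,0],0.6],[[0,0.065,0],[6,0,0],0.6],[[0,0.1,0],[10,0,0],0.6],[[0,0.135,0],[14,0,0],0.6],[[0,0.17,0],[18,0,0],0.6],[[0,0.205,0],[22,0,0],0.6],[[0,0.24,0.01],[26,0,0],0.6],[[0,0.265,0.03],[30,0,0],0.6],[[0,0.28,0.05],[34,0,0],0.6],[[0,0.28,0.054],[34,0,0],0.6],[[0,0.28,0.054],[34,0,0],0.6],[[0,0.28,0.054],[34,0,0],0.6]]'
python3 - <<'E'
from h import *
delta(*lev(1,.94,34,0))
f=grab_frame("wrist"); h=cv2.cvtColor(f["img"],cv2.COLOR_RGB2HSV); m=cv2.inRange(h,(20,150,60),(32,255,255))
n,l,st,c=cv2.connectedComponentsWithStats(m); print([(c[k].round(0).tolist(),st[k,4]) for k in range(1,n) if st[k,4]>80 and c[k][1]<300])
print(proj(lev(1,.94,0)[0],f),proj(lev(-1,0,0)[0],f))
E
```

```text
t: 38.93
ee_pos: [0.5432, 0.2115, 0.2209]
eef_rot: [-145.7, -0.2, -174.6]
contact_force: [-0.3, 1.4, -0.1]
opening: 0.0527
grasp_force: 0.0
t 38.93 at [0.5432 0.2115 0.2209] [-145.7   -0.2 -174.6] F [-0.3  1.4 -0.1] open 0.0527 g 0.0
shift [-0.001   0.0012  0.109 ] turn [-0.3 -0.2  0.1] joints [-16.  55. -50.  88.  56.  93.  15.]
[([136.0, 171.0], np.int32(713)), ([321.0, 198.0], np.int32(1179))]
[[319.26234948 197.60691619]] [[135.84072661 170.91566053]]
```

Both bars match prediction (left out at (321,198), right in at (136,171)).

```bash
python3 -m jog '[[[-0.001,0.0015,0.03],[0,0,0],0.6],[[-0.001,0.0015,0.06],[0,0,0],0.6],[[-0.001,0.0015,0.09],[0,0,0],0.6],[[-0.001,0.0015,0.107],[0,0,0],0.6],[[-0.001,0.0015,0.107],[0,0,0],0.6],[[-0.001,0.0015,0.107],[0,0,0],0.6],[[-0.001,0.0015,0.107],[0,0,0],0],[[-0.001,0.0015,0.107],[0,0,0],0],[[-0.001,0.0015,0.107],[0,0,0],0],[[-0.001,0.0015,0.107],[0,0,0],0],[[-0.001,0.0015,0.107],[0,0,0],0],[[-0.001,0.0015,0.107],[0,0,0],0]]' 20
python3 - <<'E'
from h import *
delta(*lev(1,.94,34,0))
E
```

```text
t: 39.98
ee_pos: [0.5496, 0.1549, 0.1332]
eef_rot: [-145.8, -0.0, -174.5]
contact_force: [0.0, -0.9, 1.9]
opening: 0.0175
grasp_force: 19.8
t 39.98 at [0.5496 0.1549 0.1332] [-145.8   -0.  -174.5] F [ 0.  -0.9  1.9] open 0.0175 g 19.8
shift [ 0.0004 -0.0011  0.0044] turn [-0.2 -0.   0. ] joints [-11.  60. -48.  95.  63.  85.  10.]
```

```bash
python3 -m jog '[[[0,-0.007,-0.0015],[-4,0,0],0],[[0,-0.0147,-0.0031],[-8,0,0],0],[[0,-0.0227,-0.004],[-12,0,0],0],[[0,-0.0306,-0.004],[-16,0,0],0],[[0,-0.0386,-0.0032],[-19,0,0],0],[[0,-0.0462,-0.0015],[-22,0,0],0],[[0,-0.0537,0.001],[-26,0,0],0],[[0,-0.0611,0.0042],[-30,0,0],0],[[0,-0.068,0.0082],[-34,0,0],0],[[0,-0.0735,0.0115],[-34,0,0],0],[[0,-0.0745,0.0115],[-34,0,0],0],[[0,-0.0745,0.0115],[-34,0,0],0]]'
python3 - <<'E'
from h import *
p=sensors.get_state()["ee_pos"]; q=S.inv().apply(p-O); print(q.round(4), np.arctan2(q[1]-.077,q[2]-.083))
E
```

```text
t: 40.98
ee_pos: [0.5558, 0.0906, 0.1674]
eef_rot: [179.7, 0.1, -174.5]
contact_force: [-3.9, 3.2, 12.7]
opening: 0.0175
grasp_force: 20.0
[0.0005 0.0804 0.1674] 0.04082900805352926
```

```bash
python3 -m jog '[[[0,-0.003,0],[0,0,0],0],[[0,-0.005,0],[0,0,0],0],[[0,-0.005,0],[0,0,0],0],[[0,-0.005,0],[0,0,0],0]]'; python3 -m jog '[[[0,0.002,0],[0,0,0],0.3],[[0,0.002,0],[0,0,0],0.5],[[0,0.002,0],[0,0,0],0.5],[[0,0.002,-0.03],[0,0,0],0.5],[[0,0,-0.06],[0,0,0],0.6],[[0,0,-0.1],[0,0,0],0.6],[[0,-0.03,-0.11],[0,0,0],0.6],[[0,-0.075,-0.11],[0,0,0],0.6],[[0,-0.075,-0.11],[0,0,0],0.6],[[0,-0.075,-0.11],[0,0,0],0.6]]'
python3 - <<'E'
from h import *
delta(sl(0,0,.27),tool(185.44))
f=grab_frame("wrist"); h=cv2.cvtColor(f["img"],cv2.COLOR_RGB2HSV); m=cv2.inRange(h,(20,150,60),(32,255,255))
n,l,st,c=cv2.connectedComponentsWithStats(m); print([(c[k].round(0).tolist(),st[k,4]) for k in range(1,n) if st[k,4]>80 and c[k][1]<300])
print(proj(lev(1,.0,0)[0],f),proj(lev(-1,0,0)[0],f))
for z in(.045,.05,.06):print(standfit(f,bmask(f),*sl(0,0,0)[:2],5.4,z0=z))
print(sl(0,0,0))
E
```

```text
t: 41.32
ee_pos: [0.5561, 0.0876, 0.1673]
eef_rot: [179.6, 0.1, -174.4]
contact_force: [-3.5, 6.3, 9.2]
opening: 0.0174
grasp_force: 20.0
t: 42.15
ee_pos: [0.5639, 0.0029, 0.274]
eef_rot: [-179.7, -0.2, -175.0]
contact_force: [0.5, -0.7, -1.4]
opening: 0.0528
grasp_force: 0.0
t 42.15 at [0.5639 0.0029 0.274 ] [-179.7   -0.2 -175. ] F [ 0.5 -0.7 -1.4] open 0.0528 g 0.0
shift [0.0002 0.0077 0.0039] turn [-0.3 -0.2 -0.4] joints [ 31.  49. -71.  97.  49.  71.  43.]
[([426.0, 195.0], np.int32(1244)), ([234.0, 197.0], np.int32(1168))]
[[424.35563634 195.21779176]] [[232.32405185 196.38451357]]
(np.float64(0.5629), np.float64(0.0132), np.float64(5.2), np.float64(0.15))
(np.float64(0.5609), np.float64(0.0153), np.float64(5.0), np.float64(0.186))
(np.float64(0.5592), np.float64(0.0141), np.float64(5.0), np.float64(0.28))
[0.563  0.0105 0.    ]
```

Run:
```python
from h import *
delta(cas(.3545,-.135,-33,.11,.27),tool(147))
f=grab_frame("top"); h=cv2.cvtColor(f["img"],cv2.COLOR_RGB2HSV); u,v=proj([.4,-.165,.03],f)[0].astype(int)
m=cv2.inRange(h,(0,0,0),(180,70,95)); q=np.zeros_like(m); q[v-30:v+30,u-30:u+30]=m[v-30:v+30,u-30:u+30]
n,l,st,c=cv2.connectedComponentsWithStats(q); print(u,v,[(c[k].round(1).tolist(),st[k,4]) for k in range(1,n) if st[k,4]>40], np.percentile(h[v-30:v+30,u-30:u+30,2],[5,15,30,60]))
```

```text
t 42.2 at [0.5635 0.0056 0.2743] [-179.8   -0.2 -174.8] F [-0.1  1.  -1. ] open 0.0528 g 0.0
shift [ 0.1345 -0.189   0.0052] turn [-0.2 -0.1 38.2] joints [ 31.  49. -71.  97.  49.  71.  43.]
351 236 [([359.0, 224.6], np.int32(333)), ([344.3, 249.6], np.int32(143))] [ 76.  94. 132. 138.]
```

```bash
python3 -m jog '[[[0.01,-0.015,0],[0,0,3],0.75],[[0.025,-0.037,0],[0,0,8],0.75],[[0.042,-0.06,0],[0,0,13],0.75],[[0.06,-0.085,0],[0,0,18],0.75],[[0.08,-0.11,0],[0,0,23],0.75],[[0.1,-0.14,0],[0,0,28],0.75],[[0.12,-0.165,0.002],[0,0,33],0.75],[[0.13,-0.185,0.005],[0,0,38],0.75],[[0.1345,-0.189,0.005],[0,0,38.2],0.75],[[0.1345,-0.189,0.005],[0,0,38.2],0.75],[[0.1345,-0.189,0.005],[0,0,38.2],0.75],[[0.1345,-0.189,0.005],[0,0,38.2],0.75]]'
cat >> h.py <<'E'
def gmask(f,P,r,vmax=95):
    h=cv2.cvtColor(f["img"],cv2.COLOR_RGB2HSV); u,v=proj(P,f)[0].astype(int); m=cv2.inRange(h,(0,0,0),(180,70,vmax)); q=np.zeros_like(m)
    s=np.s_[max(v-r,0):v+r,max(u-r,0):u+r]; q[s]=m[s]; return q
def comps(m,mn):
    n,l,st,c=cv2.connectedComponentsWithStats(m); k=[j for j in np.argsort(-st[1:,4])+1 if st[j,4]>mn]; return c[k],st[k,4]
E
python3 - <<'E'
from h import *
delta(cas(.3545,-.135,-33,.11,.27),tool(147))
f=grab_frame("top"); print(lying(f,[(359,224.6),(344.3,249.6)]))
f=grab_frame("wrist")
for vm in(95,125): print(vm,comps(gmask(f,[.4,-.165,.03],90,vm),200), proj([cas(.3545,-.135,-33,d,.028) for d in(.0985,.008)],f))
cv2.imwrite("pics/w7.png",f["img"][:,:,::-1])
E
```

```text
t: 43.25
ee_pos: [0.4489, -0.191, 0.2711]
eef_rot: [-180.0, 0.0, 147.5]
contact_force: [0.2, -0.1, 0.1]
opening: 0.066
grasp_force: 0.0
t 43.25 at [ 0.4489 -0.191   0.2711] [-180.     0.   147.5] F [ 0.2 -0.1  0.1] open 0.066 g 0.0
shift [-0.0003 -0.0044  0.0011] turn [-0.   0.   0.5] joints [ 57.  41. -67. 110.  45.  60.  27.]
(np.float64(0.3525631651587371), np.float64(-0.13585165546690067), np.float64(-32.12990969397733), np.float64(0.2660687314858558))
95 (array([[318.8610987 , 152.91737383],
       [314.09248055,  71.50216076]]), array([2239, 1157], dtype=int32)) [[314.04914476 153.76993835]
 [314.40260678  72.31259684]]
125 (array([[319.61329239, 121.21495942]]), array([4559], dtype=int32)) [[314.04914476 153.76993835]
 [314.40260678  72.31259684]]
```

Run:
```python
from h import *
f=grab_frame("wrist"); c,a=comps(gmask(f,[.4,-.165,.03],90),200); q=lying(f,c[:2]); print(np.round(q,4),a)
x,y,w=q[:3]; R=tool(w+180,30); p=cas(x,y,w,.113,.0205); print(p)
delta(p-.09*R.as_matrix()[:,2],R)
```

```text
[ 3.53400e-01 -1.35200e-01 -2.92016e+01  2.40000e-03] [2240 1162]
[ 0.45199453 -0.1903001   0.0205    ]
t 43.4 at [ 0.4485 -0.1918  0.2708] [-179.9    0.   147.4] F [ 0.2 -0.2  0.2] open 0.0661 g 0.0
shift [-0.047   0.006   0.1724] turn [ 0.8 30.  -3.3] joints [ 57.  41. -67. 110.  45.  60.  27.]
```

Run:
```python
from h import *
f=grab_frame("wrist"); m=cv2.morphologyEx(gmask(f,[.4,-.165,.03],80),cv2.MORPH_OPEN,np.ones((5,5),np.uint8)); print(standfit(f,m,.3535,-.136,-32,lying=True))
f=grab_frame("top"); print(standfit(f,gmask(f,[.4,-.165,.03],30),.3535,-.136,-32,lying=True))
```

```text
(np.float64(0.3564), np.float64(-0.1346), np.float64(-32.6), np.float64(0.114))
(np.float64(0.3561), np.float64(-0.1349), np.float64(-34.1), np.float64(0.311))
```

Run:
```python
from h import *
R=tool(147.4,30); p=cas(.3555,-.135,-32.6,.113,.0205); print(p)
delta(p-.07*R.as_matrix()[:,2],R)
```

```text
[ 0.45069712 -0.1958811   0.0205    ]
t 43.5 at [ 0.4482 -0.1925  0.2707] [-179.9    0.   147.4] F [ 0.1 -0.2 -0.1] open 0.066 g 0.0
shift [-0.0389 -0.0011  0.1896] turn [-0.1 30.  -0.1] joints [ 57.  41. -67. 110.  45.  60.  27.]
```

```bash
python3 -m jog '[[[-0.039,-0.001,0.025],[0,7,0],0.75],[[-0.039,-0.001,0.055],[0,14,0],0.75],[[-0.039,-0.001,0.085],[0,21,0],0.75],[[-0.039,-0.001,0.12],[0,28,0],0.75],[[-0.039,-0.001,0.155],[0,30,0],0.75],[[-0.039,-0.001,0.18],[0,30,0],0.75],[[-0.039,-0.001,0.19],[0,30,0],0.75],[[-0.039,-0.001,0.19],[0,30,0],0.75],[[-0.039,-0.001,0.19],[0,30,0],0.75]]'
python3 - <<'E'
from h import *
R=tool(147.4,30); p=cas(.3555,-.135,-32.6,.113,.0205)
delta(p,R)
E
```

```text
t: 44.25
ee_pos: [0.4802, -0.2152, 0.0817]
eef_rot: [-179.9, -30.0, 147.2]
contact_force: [-0.1, -0.0, 0.2]
opening: 0.066
grasp_force: 0.0
t 44.25 at [ 0.4802 -0.2152  0.0817] [-179.9  -30.   147.2] F [-0.1 -0.   0.2] open 0.066 g 0.0
shift [-0.      0.0003  0.0706] turn [ 0.   0.  -0.1] joints [ 48.  70. -57.  85.  39.  80.  42.]
```

```bash
python3 -m jog '[[[0,0,0.02],[0,0,0],0.75],[[0,0,0.04],[0,0,0],0.75],[[0,0,0.06],[0,0,0],0.75],[[0,0,0.07],[0,0,0],0.75],[[0,0,0.0705],[0,0,0],0.75],[[0,0,0.0705],[0,0,0],0.75],[[0,0,0.0705],[0,0,0],0],[[0,0,0.0705],[0,0,0],0],[[0,0,0.0705],[0,0,0],0],[[0,0,0.0705],[0,0,0],0],[[0,0,0.0705],[0,0,0],0],[[0,0,0.0705],[0,0,0],0]]' 45
python3 - <<'E'
from h import *
R=tool(147.4,30); p=cas(.3555,-.135,-32.6,.113,.0205)
delta(p,R)
E
```

```text
t: 45.25
ee_pos: [0.4507, -0.1968, 0.02]
eef_rot: [-179.9, -29.9, 147.1]
contact_force: [1.9, -0.9, 3.8]
opening: 0.0395
grasp_force: 45.0
t 45.25 at [ 0.4507 -0.1968  0.02  ] [-179.9  -29.9  147.1] F [ 1.9 -0.9  3.8] open 0.0395 g 45.0
shift [ 0.0006  0.0008 -0.0002] turn [ 0.   0.1 -0.2] joints [ 48.  74. -55.  91.  43.  72.  38.]
```

```bash
python3 -m jog '[[[0.01,0,-0.017],[0,0,0],0],[[0.02,0,-0.035],[0,0,0],0],[[0.04,0,-0.069],[0,0,0],0],[[0.06,0,-0.104],[0,0,0],0],[[0.08,0,-0.139],[0,0,0],0],[[0.1,0,-0.173],[0,0,0],0],[[0.125,0,-0.216],[0,0,0],0],[[0.125,0,-0.216],[0,0,0],0],[[0.125,0,-0.216],[0,0,0],0]]'
python3 - <<'E'
from h import *
delta(np.array([.6,-.27,.28]),tool(156,-15)); delta(np.array([.6,-.27,.26]),tool(156,-60))
E
```

```text
t: 46.0
ee_pos: [0.4514, -0.196, 0.2714]
eef_rot: [-179.9, -29.7, 147.2]
contact_force: [0.3, -0.2, -3.5]
opening: 0.0395
grasp_force: 45.0
t 46.0 at [ 0.4514 -0.196   0.2714] [-179.9  -29.7  147.2] F [ 0.3 -0.2 -3.5] open 0.0395 g 45.0
shift [-0.1391  0.0182 -0.0892] turn [  1.1 -44.6  -8.9] joints [ 51.  55. -64.  86.  28.  91.  41.]
t 46.0 at [ 0.4514 -0.196   0.2714] [-179.9  -29.7  147.2] F [ 0.3 -0.2 -3.5] open 0.0395 g 45.0
shift [-0.149   0.0182 -0.0718] turn [ -2.6 -89.5  -9.4] joints [ 51.  55. -64.  86.  28.  91.  41.]
```

```bash
python3 -m jog '[[[-0.015,0.002,-0.01],[0,-5,-1],0],[[-0.035,0.004,-0.02],[0,-10,-2],0],[[-0.055,0.006,-0.035],[0,-16,-3],0],[[-0.08,0.01,-0.05],[0,-22,-4],0],[[-0.1,0.013,-0.065],[0,-28,-6],0],[[-0.12,0.016,-0.08],[0,-34,-7],0],[[-0.139,0.018,-0.089],[1,-40,-8],0],[[-0.139,0.018,-0.089],[1,-46,-9],0],[[-0.141,0.018,-0.087],[0,-52,-9],0],[[-0.143,0.018,-0.085],[0,-58,-9],0],[[-0.145,0.018,-0.08],[-1,-65,-9],0],[[-0.146,0.018,-0.077],[-1,-72,-9],0]]'
python3 - <<'E'
from h import *
delta(np.array([.6,-.27,.25]),tool(156,-60))
E
```

```text
t: 47.0
ee_pos: [0.5959, -0.2758, 0.2614]
eef_rot: [-179.0, 35.2, 155.7]
contact_force: [-0.9, -0.7, -2.4]
opening: 0.0395
grasp_force: 45.0
t 47.0 at [ 0.5959 -0.2758  0.2614] [-179.    35.2  155.7] F [-0.9 -0.7 -2.4] open 0.0395 g 45.0
shift [0.0054 0.0072 0.01  ] turn [ -1.2 -24.8   0. ] joints [ 52.  43. -56. 116.  99.  40.  -5.]
```

```bash
python3 -m jog '[[[0.001,0.001,0.001],[0,-3,0],0],[[0.002,0.002,0.002],[0,-8,0],0],[[0.003,0.003,0.004],[-1,-14,0],0],[[0.004,0.004,0.006],[-1,-20,0],0],[[0.005,0.007,0.01],[-1,-25,0],0],[[0.005,0.007,0.01],[-1,-25,0],0],[[0.005,0.007,0.01],[-1,-25,0],0],[[0.005,0.007,0.01],[-1,-25,0],0],[[0.005,0.007,0.01],[-1,-25,0],0]]'
python3 - <<'E'
from h import *
delta(np.array([.59,-.27,.125]),tool(156,-60))
E
```

```text
t: 47.75
ee_pos: [0.6037, -0.2707, 0.2545]
eef_rot: [-179.7, 60.4, 156.1]
contact_force: [0.2, -0.5, -3.0]
opening: 0.0394
grasp_force: 45.0
t 47.75 at [ 0.6037 -0.2707  0.2545] [-179.7   60.4  156.1] F [ 0.2 -0.5 -3. ] open 0.0394 g 45.0
shift [ 0.1189 -0.0046  0.0529] turn [-0.3  0.4  0. ] joints [ 52.  56. -61. 135. 146.  74. -40.]
```

```bash
python3 -m jog '[[[0.02,-0.001,0.009],[0,0.4,0],0],[[0.04,-0.002,0.018],[0,0.4,0],0],[[0.06,-0.003,0.027],[0,0.4,0],0],[[0.08,-0.004,0.036],[0,0.4,0],0],[[0.1,-0.0045,0.045],[0,0.4,0],0],[[0.115,-0.0045,0.051],[0,0.4,0],0],[[0.119,-0.0045,0.053],[0,0.4,0],0],[[0.119,-0.0045,0.053],[0,0.4,0],0],[[0.119,-0.0045,0.053],[0,0.4,0],0]]'
python3 - <<'E'
from h import *
delta(np.array([.59,-.27,.1155]),tool(156,-60))
E
python3 -m jog '[[[0.005,0,0.003],[0,0,0],0],[[0.0075,0,0.0043],[0,0,0],0],[[0.0075,0,0.0043],[0,0,0],0],[[0.0075,0,0.0043],[0,0,0],0]]'
```

```text
t: 48.5
ee_pos: [0.5904, -0.27, 0.1255]
eef_rot: [-179.7, 60.1, 156.0]
contact_force: [-0.2, 0.1, -3.0]
opening: 0.0396
grasp_force: 45.0
t 48.5 at [ 0.5904 -0.27    0.1255] [-179.7   60.1  156. ] F [-0.2  0.1 -3. ] open 0.0396 g 45.0
shift [ 0.0088 -0.0001  0.0047] turn [-0.3  0.1  0. ] joints [ 49.  74. -54. 137. 159.  88. -41.]
t: 48.83
ee_pos: [0.5895, -0.2696, 0.1154]
eef_rot: [-179.7, 60.0, 156.0]
contact_force: [0.5, -0.1, -2.2]
opening: 0.04
grasp_force: 45.0
```

```bash
python3 -m jog '[[[0.0017,0,0.001],[0,0,0],0],[[0.0017,0,0.001],[0,0,0],0]]'; python3 -m jog '[[[0.0012,0,0.0007],[0,0,0],0],[[0.0012,0,0.0007],[0,0,0],0]]'; python3 -m jog '[[[0.0012,0,0.0007],[0,0,0],0],[[0.0012,0,0.0007],[0,0,0],0]]'
```

```text
t: 49.0
ee_pos: [0.5901, -0.2696, 0.1148]
eef_rot: [-179.8, 60.2, 156.0]
contact_force: [-3.1, -1.0, 5.8]
opening: 0.0398
grasp_force: 45.0
t: 49.17
ee_pos: [0.5905, -0.2697, 0.1148]
eef_rot: [-179.8, 60.3, 156.0]
contact_force: [-4.5, -0.7, 10.2]
opening: 0.0397
grasp_force: 45.0
t: 49.33
ee_pos: [0.591, -0.2699, 0.1147]
eef_rot: [-179.8, 60.5, 155.9]
contact_force: [-6.1, -1.0, 15.2]
opening: 0.0396
grasp_force: 45.0
```

On the bench. Release, back off, return to vertical.

```bash
python3 -m jog '[[[-0.001,0,-0.001],[0,0,0],0.3],[[-0.001,0,-0.001],[0,0,0],0.7],[[-0.001,0,-0.001],[0,0,0],0.75],[[-0.001,0,-0.001],[0,0,0],0.75],[[-0.001,0,-0.001],[0,0,0],0.75],[[-0.001,0,-0.02],[0,0,0],0.75],[[-0.001,0,-0.04],[0,0,0],0.75],[[-0.02,0,-0.07],[0,0,0],0.75],[[-0.06,0,-0.09],[0,0,0],0.75],[[-0.1,0,-0.1],[0,0,0],0.75],[[-0.1,0,-0.1],[0,0,0],0.75]]'; python3 -m jog '[[[-0.02,0,0],[0,5,0],0.75],[[-0.035,0,0],[0,10,0],0.75],[[-0.04,0,0.002],[0,15,0],0.75],[[-0.045,0,0.004],[0,20,0],0.75],[[-0.05,0,0.006],[0,25,0],0.75],[[-0.055,0,0.008],[0,30,0],0.75],[[-0.06,0,0.01],[0,35,0],0.75],[[-0.06,0,0.014],[0,40,0],0.75],[[-0.06,0,0.014],[0,45,0],0.75],[[-0.06,0,0.014],[0,50,0],0.75],[[-0.06,0,0.014],[0,55,0],0.75],[[-0.06,0,0.014],[0,60,0],0.75]]'
python3 - <<'E'
from h import *
f=grab_frame("wrist"); m=gmask(f,[.593,-.27,.1],110); m[250:]=0
print(comps(m,150)); m=cv2.morphologyEx(m,cv2.MORPH_OPEN,np.ones((5,5),np.uint8)); r=standfit(f,m,.592,-.271,-24); print(r)
delta([r[0],r[1],.117],tool(r[2]+180))
cv2.imwrite("pics/w8.png",f["img"][:,:,::-1])
E
```

```text
t: 50.25
ee_pos: [0.5593, -0.2537, 0.2559]
eef_rot: [-179.8, 60.7, 156.1]
contact_force: [0.7, -0.4, 0.3]
opening: 0.0663
grasp_force: 0.0
t: 51.25
ee_pos: [0.5943, -0.2716, 0.2924]
eef_rot: [-180.0, -0.4, 155.9]
contact_force: [1.5, -0.8, -0.8]
opening: 0.0658
grasp_force: 0.0
(array([[317.52279122, 166.4330332 ],
       [402.68925234, 241.68457944],
       [236.30352304, 242.84823848],
       [407.33870968, 117.04301075]]), array([3554,  428,  369,  186], dtype=int32))
(np.float64(0.5935), np.float64(-0.2694), np.float64(-23.8), np.float64(0.104))
t 51.3 at [ 0.5966 -0.2732  0.2911] [180.   -0.6 155.6] F [ 5.2 -2.1 -0.2] open 0.0664 g 0.0
shift [0.0025 0.0022 0.1742] turn [ 0.  -0.6 -0.6] joints [ 47.  49. -58.  79.  42.  75.  53.]
```

```bash
python3 -m jog '[[[0.0025,0.001,0.03],[0,-0.6,0],0.75],[[0.0025,0.001,0.06],[0,-0.6,0],0.75],[[0.0025,0.001,0.09],[0,-0.6,0],0.75],[[0.0025,0.001,0.11],[0,-0.6,0],0.75],[[0.0025,0.001,0.12],[0,-0.6,0],0.75],[[0.0025,0.001,0.12],[0,-0.6,0],0.75],[[0.0025,0.001,0.12],[0,-0.6,0],0.75]]'
python3 - <<'E'
from h import *
delta(np.array([.593,-.270,.117]),tool(156.1,0))
E
```

```text
t: 51.88
ee_pos: [0.5927, -0.2695, 0.1722]
eef_rot: [-179.9, 0.6, 155.8]
contact_force: [0.4, -0.0, 0.6]
opening: 0.0658
grasp_force: 0.0
t 51.88 at [ 0.5927 -0.2695  0.1722] [-179.9    0.6  155.8] F [ 0.4 -0.   0.6] open 0.0658 g 0.0
shift [ 0.0001 -0.0003  0.0552] turn [-0.1  0.6 -0.3] joints [ 46.  56. -54.  88.  50.  62.  46.]
```

```bash
python3 -m jog '[[[0,0,0.02],[0,0.5,0],0.75],[[0,0,0.04],[0,0.5,0],0.75],[[0,0,0.055],[0,0.5,0],0.75],[[0,0,0.055],[0,0.5,0],0.75],[[0,0,0.055],[0,0.5,0],0.75],[[0,0,0.055],[0,0.5,0],0],[[0,0,0.055],[0,0.5,0],0],[[0,0,0.055],[0,0.5,0],0],[[0,0,0.055],[0,0.5,0],0],[[0,0,0.055],[0,0.5,0],0],[[0,0,0.055],[0,0.5,0],0]]' 30
python3 -m jog '[[[0,0,-0.02],[0,0,0],0],[[0,0,-0.05],[0,0,0],0],[[0,0,-0.085],[0,0,0],0],[[0,0,-0.12],[0,0,0],0],[[0,0,-0.15],[0,0,0],0],[[0,0,-0.18],[0,0,0],0],[[0,0,-0.2],[0,0,0],0],[[0,0,-0.2],[0,0,0],0],[[0,0,-0.2],[0,0,0],0]]'
python3 - <<'E'
from h import *
delta(np.array([.56,.0,.32]),tool(185)); delta(rk(-.024,0,.29),tool(212.2,0))
E
```

```text
t: 52.8
ee_pos: [0.5934, -0.2704, 0.1177]
eef_rot: [-179.9, 0.1, 155.8]
contact_force: [-0.1, -1.3, 4.0]
opening: 0.0401
grasp_force: 30.0
t: 53.55
ee_pos: [0.5931, -0.2693, 0.3168]
eef_rot: [-179.9, 0.1, 155.8]
contact_force: [-1.1, 0.6, -3.8]
opening: 0.0397
grasp_force: 30.0
t 53.55 at [ 0.5931 -0.2693  0.3168] [-1.799e+02  1.000e-01  1.558e+02] F [-1.1  0.6 -3.8] open 0.0397 g 30.0
shift [ 0.1405  0.2322 -0.004 ] turn [ -0.2   0.  -29.2] joints [ 48.  47. -59.  79.  41.  76.  54.]
t 53.55 at [ 0.5931 -0.2693  0.3168] [-1.799e+02  1.000e-01  1.558e+02] F [-1.1  0.6 -3.8] open 0.0397 g 30.0
shift [0.3967 0.4709 0.0251] turn [ -0.2  -0.  -56.4] joints [ 48.  47. -59.  79.  41.  76.  54.]
```

```bash
python3 -m jog '[[[0.01,0.02,-0.004],[0,0,-3],0],[[0.027,0.045,-0.004],[0,0,-6],0],[[0.045,0.075,-0.004],[0,0,-10],0],[[0.064,0.105,-0.004],[0,0,-14],0],[[0.083,0.137,-0.004],[0,0,-18],0],[[0.102,0.168,-0.004],[0,0,-22],0],[[0.121,0.2,-0.004],[0,0,-26],0],[[0.1405,0.232,-0.004],[0,0,-29],0],[[0.168,0.258,-0.004],[0,0,-32],0],[[0.196,0.284,-0.004],[0,0,-35],0],[[0.225,0.31,-0.004],[0,0,-38],0],[[0.25,0.335,-0.004],[0,0,-41],0]]'
python3 - <<'E'
from h import *
delta(rk(-.024,0,.30),tool(212.2,0))
E
```

```text
t: 54.55
ee_pos: [0.4998, 0.1392, 0.3176]
eef_rot: [-179.9, -0.3, -163.0]
contact_force: [-0.2, 0.6, -1.9]
opening: 0.0397
grasp_force: 30.0
t 54.55 at [0.4998 0.1392 0.3176] [-179.9   -0.3 -163. ] F [-0.2  0.6 -1.9] open 0.0397 g 30.0
shift [0.0188 0.1976 0.0172] turn [ -0.1  -0.3 -15.2] joints [ 18.  41. -69. 101.  41.  68.  43.]
```

```bash
python3 -m jog '[[[0.003,0.035,0],[0,0,-3],0],[[0.006,0.07,0],[0,0,-6],0],[[0.01,0.105,0],[0,0,-9],0],[[0.014,0.14,0.005],[0,0,-12],0],[[0.017,0.17,0.01],[0,0,-14],0],[[0.0188,0.19,0.016],[0,0,-15.2],0],[[0.0188,0.193,0.017],[0,0,-15.2],0],[[0.0188,0.193,0.017],[0,0,-15.2],0],[[0.0188,0.193,0.017],[0,0,-15.2],0],[[0.0188,0.193,0.017],[0,0,-15.2],0]]'
python3 - <<'E'
from h import *
delta(rk(-.024,0,.22),tool(212.2,0))
f=grab_frame("wrist"); cv2.imwrite("pics/w9.png",f["img"][:,:,::-1])
h=cv2.cvtColor(f["img"],cv2.COLOR_RGB2HSV); m=cv2.inRange(h,(0,150,60),(6,255,255))|cv2.inRange(h,(174,150,60),(180,255,255))
print(comps(m,150), proj([rk(.072,0,.105)],f))
E
```

```text
t: 55.38
ee_pos: [0.4292, 0.3159, 0.3016]
eef_rot: [-179.8, -0.2, -148.1]
contact_force: [0.5, 0.5, -2.5]
opening: 0.0397
grasp_force: 30.0
t 55.38 at [0.4292 0.3159 0.3016] [-179.8   -0.2 -148.1] F [ 0.5  0.5 -2.5] open 0.0397 g 30.0
shift [0.0007 0.0088 0.0816] turn [-0.2 -0.2 -0.3] joints [ -4.  43. -69. 100.  43.  69.  36.]
(array([], shape=(0, 2), dtype=float64), array([], dtype=int32)) [[327.23781764 252.73705328]]
```

View pics/w9.png

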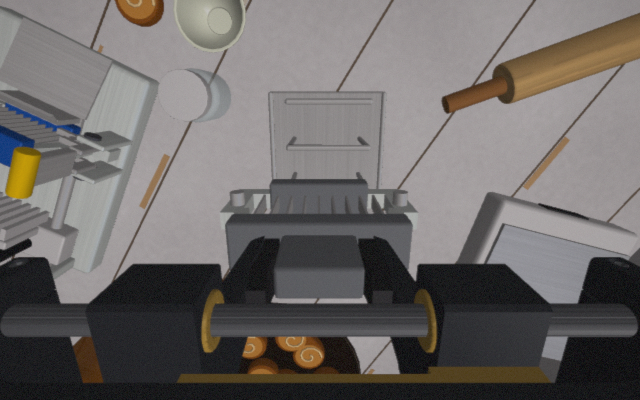

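Grey hangs upright; loops at v≈100 (u 286–372) and 147 (u 288–369), base front edge at v≈92 (u 270–385). Compare with the model.

Run:
```python
from h import *
f=grab_frame("wrist")
print(proj([rk(x,y,.09) for x in(-.096,-.048) for y in(-.043,.043)],f).round(1).tolist())
print(proj([rk(-.1075,y,.01) for y in(-.075,.075)],f).round(1).tolist())
delta(rk(-.024,0,.22),tool(212.2,0))
```

```text
[[285.7, 99.9], [368.6, 99.4], [287.4, 146.2], [366.8, 145.7]]
[[266.7, 90.1], [384.9, 89.3]]
t 55.48 at [0.4293 0.3163 0.3022] [-1.798e+02 -1.000e-01 -1.481e+02] F [ 0.2 -0.3 -2.2] open 0.0397 g 30.0
shift [0.0011 0.0085 0.0822] turn [-0.2 -0.1 -0.3] joints [ -4.  43. -69. 100.  43.  69.  36.]
```

```bash
python3 -m jog '[[[0.001,0.0085,0.02],[0,0,-0.3],0],[[0.001,0.0085,0.045],[0,0,-0.3],0],[[0.001,0.0085,0.065],[0,0,-0.3],0],[[0.001,0.0085,0.073],[0,0,-0.3],0],[[0.001,0.0085,0.073],[0,0,-0.3],0],[[0.001,0.0085,0.073],[0,0,-0.3],0],[[0.001,0.0085,0.073],[0,0,-0.3],0]]'
python3 - <<'E'
from h import *
delta(rk(-.024,0,.13),tool(212.2,0))
E
```

```text
t: 56.07
ee_pos: [0.4236, 0.3249, 0.2309]
eef_rot: [-180.0, 0.0, -147.7]
contact_force: [-0.3, 0.1, -1.4]
opening: 0.0397
grasp_force: 30.0
t 56.07 at [0.4236 0.3249 0.2309] [-180.     0.  -147.7] F [-0.3  0.1 -1.4] open 0.0397 g 30.0
shift [ 0.001  -0.002   0.1009] turn [-0.   0.   0.1] joints [ -7.  48. -65. 105.  50.  61.  30.]
```

```bash
python3 -m jog '[[[0.001,-0.002,0.012],[0,0,0],0],[[0.001,-0.002,0.025],[0,0,0],0],[[0.001,-0.002,0.038],[0,0,0],0],[[0.001,-0.002,0.05],[0,0,0],0],[[0.001,-0.002,0.062],[0,0,0],0],[[0.001,-0.002,0.074],[0,0,0],0],[[0.001,-0.002,0.085],[0,0,0],0],[[0.001,-0.002,0.092],[0,0,0],0],[[0.001,-0.002,0.098],[0,0,0],0],[[0.001,-0.002,0.1],[0,0,0],0],[[0.001,-0.002,0.1],[0,0,0],0]]'; python3 -m jog '[[[0,0,0.0015],[0,0,0],0],[[0,0,0.0015],[0,0,0],0]]'
```

```text
t: 56.98
ee_pos: [0.4232, 0.3218, 0.1292]
eef_rot: [-179.9, -0.1, -147.7]
contact_force: [0.1, 0.0, -2.7]
opening: 0.0398
grasp_force: 30.0
t: 57.15
ee_pos: [0.4235, 0.3221, 0.1284]
eef_rot: [-179.9, -0.0, -147.7]
contact_force: [0.1, 0.8, -2.4]
opening: 0.0399
grasp_force: 30.0
```

```bash
python3 -m jog '[[[0,0,0.001],[0,0,0],0],[[0,0,0.0015],[0,0,0],0],[[0,0,0.0015],[0,0,0],0]]'; python3 -m jog '[[[0,0,0.0005],[0,0,0],0.3],[[0,0,0.0005],[0,0,0],0.7],[[0,0,0.0005],[0,0,0],0.8],[[0,0,0.0005],[0,0,0],0.8],[[0,0,-0.02],[0,0,0],0.8],[[0,0,-0.05],[0,0,0],0.8],[[0,0,-0.09],[0,0,0],0.8],[[0,0,-0.13],[0,0,0],0.8],[[0,0,-0.165],[0,0,0],0.8],[[0,0,-0.18],[0,0,0],0.8],[[0,0,-0.18],[0,0,0],0.8]]'
python3 - <<'E'
from h import *
f=grab_frame("wrist"); h=cv2.cvtColor(f["img"],cv2.COLOR_RGB2HSV)
m=gmask(f,rk(-.024,0,.1),110); m[235:]=0; m=cv2.morphologyEx(m,cv2.MORPH_OPEN,np.ones((5,5),np.uint8))
g=standfit(f,m,*rk(-.024,0,0)[:2],32,z0=.01); print("grey",g,"rack",RS.inv().apply(np.array([g[0],g[1],0])-RK).round(4))
delta(rk(-.1,-.25,.33),tool(200,0))
E
```

```text
t: 57.4
ee_pos: [0.4237, 0.3221, 0.1276]
eef_rot: [-179.9, 0.0, -147.7]
contact_force: [-0.6, -0.8, 5.3]
opening: 0.0397
grasp_force: 30.0
t: 58.32
ee_pos: [0.4238, 0.3244, 0.3106]
eef_rot: [180.0, 0.3, -147.7]
contact_force: [-1.6, -0.0, -0.1]
opening: 0.0704
grasp_force: 0.0
grey (np.float64(0.4256), np.float64(0.3235), np.float64(31.7), np.float64(0.181)) rack [-0.0221 -0.0002  0.    ]
t 58.37 at [0.4236 0.323  0.3081] [-1.799e+02  1.000e-01 -1.477e+02] F [ 0.1  0.2 -0.8] open 0.0707 g 0.0
shift [ 0.0764 -0.2504 -0.0217] turn [-0.1  0.1 12.3] joints [ -4.  42. -69. 100.  43.  69.  36.]
```

```bash
python3 -m jog '[[[0,-0.03,-0.02],[0,0,0],0.8],[[0.01,-0.065,-0.02],[0,0,0],0.8],[[0.02,-0.1,-0.02],[0,0,0],0.8],[[0.03,-0.14,-0.02],[0,0,0],0.8],[[0.04,-0.18,-0.02],[0,0,0],0.8],[[0.05,-0.22,-0.02],[0,0,0],0.8],[[0.05,-0.26,-0.02],[0,0,0],0.8],[[0.05,-0.3,-0.02],[0,0,0],0.8],[[0.05,-0.34,-0.02],[0,0,0],0.8],[[0.05,-0.38,-0.02],[0,0,0],0.8],[[0.05,-0.42,-0.02],[0,0,0],0.8],[[0.05,-0.42,-0.02],[0,0,0],0.8]]'
python3 - <<'E'
from h import *
for n in("top","scene"):
    f=grab_frame(n); cv2.imwrite(f"pics/{n}9.png",f["img"][:,:,::-1])
    h=cv2.cvtColor(f["img"],cv2.COLOR_RGB2HSV); m=cv2.inRange(h,(0,130,50),(6,255,255))|cv2.inRange(h,(174,130,50),(180,255,255))
    u,v=proj(rk(.072,0,.08),f)[0].astype(int); q=np.zeros_like(m); q[v-35:v+35,u-35:u+35]=m[v-35:v+35,u-35:u+35]
    g=standfit(f,q,*rk(.072,0,0)[:2],32,z0=.01); print(n,"red",g,RS.inv().apply(np.array([g[0],g[1],0])-RK).round(4),q.sum()//255)
    m=gmask(f,rk(-.024,0,.1),28,85);g=standfit(f,m,*rk(-.024,0,0)[:2],32,z0=.01); print(n,"grey",g,RS.inv().apply(np.array([g[0],g[1],0])-RK).round(4),m.sum()//255)
    m=bmask(f); u,v=proj(sl(0,0,.1),f)[0].astype(int); q=np.zeros_like(m); q[v-35:v+35,u-35:u+35]=m[v-35:v+35,u-35:u+35]
    if q.any(): print(n,"blue",standfit(f,q,*sl(0,0,0)[:2],5.4,z0=.045))
E
```

```text
t: 59.37
ee_pos: [0.6084, -0.0691, 0.3233]
eef_rot: [-179.8, -0.4, -148.5]
contact_force: [0.6, -0.6, 0.2]
opening: 0.0706
grasp_force: 0.0
top red (np.float64(0.5066), np.float64(0.3654), np.float64(28.2), np.float64(0.321)) [ 0.0688 -0.0079  0.    ] 554
top grey (np.float64(0.4258), np.float64(0.3164), np.float64(33.0), np.float64(0.305)) [-0.0257 -0.0063  0.    ] 655
top blue (np.float64(0.5641), np.float64(0.0111), np.float64(8.3), np.float64(0.321))
scene red (np.float64(0.5052), np.float64(0.3677), np.float64(38.5), np.float64(0.529)) [ 0.0688 -0.0052  0.    ] 409
scene grey (np.float64(0.4262), np.float64(0.3176), np.float64(35.3), np.float64(0.297)) [-0.0247 -0.0055  0.    ] 648
scene blue (np.float64(0.5587), np.float64(0.0082), np.float64(9.3), np.float64(0.932))
```

Run:
```python
from h import *
f=grab_frame("scene"); h=cv2.cvtColor(f["img"],cv2.COLOR_RGB2HSV); u,v=proj(rk(.072,0,.08),f)[0].astype(int)
for s,vv in((130,50),(100,30)):
    m=cv2.inRange(h,(0,s,vv),(8,255,255))|cv2.inRange(h,(172,s,vv),(180,255,255)); q=np.zeros_like(m); q[v-35:v+35,u-35:u+35]=m[v-35:v+35,u-35:u+35]
    print(comps(q,20), [standfit(f,q,*rk(.072,-.005,0)[:2],32,z0=z) for z in(.01,.03)])
print("proj foot/top/tab",proj([rk(.072,0,.018),rk(.072,0,.097),rk(.072,0,.122)],f).round(1).tolist())
```

```text
(array([[465.32748538, 235.44444444],
       [451.48648649, 250.67567568],
       [463.33333333, 248.51851852]]), array([342,  37,  27], dtype=int32)) [(np.float64(0.5039), np.float64(0.3707), np.float64(39.3), np.float64(0.549)), (np.float64(0.5168), np.float64(0.3612), np.float64(40.2), np.float64(0.576))]
(array([[465.16266667, 235.47466667],
       [451.72916667, 250.72916667],
       [463.13888889, 248.66666667]]), array([375,  48,  36], dtype=int32)) [(np.float64(0.5053), np.float64(0.3678), np.float64(38.3), np.float64(0.378)), (np.float64(0.517), np.float64(0.3616), np.float64(39.9), np.float64(0.404))]
proj foot/top/tab [[459.2, 247.1], [467.4, 236.0], [470.2, 232.2]]
```

```bash
python3 -c "
from plant import ctrl
print(ctrl.job_done())"
```

```text
the job is handed in; nothing more can be done
None
```

I handed the job in: the camera checks show the blue cassette locked on its seat with both levers in, and the red cassette and the only grey cassette I found standing in the rack, but the hand-in returned no verdict.

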